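# Open the paddle-latched specimen case and pack the sample pot

### The job

The specimen transport case is latched shut. Pull up the recessed paddle in its lid to trip the latch, raise the lid until it stands wide open, then take the smallest of the capped sample pots on the bench and set it down gently, upright, on the floor of the case beside the cup already packed there. Leave the lid open, and do not knock over or push about the other cups.

Things in the scene. Friction and masses are not known exactly. Their poses are not given: they have to be found in the camera images.
- case: Grey specimen case, 180 deep (x) x 230 wide (y) x 146 mm high when shut, fixed on the bench. Origin: centre of the underside; +x from front to hinged back, +y to its left, z up; the front (-x) looks roughly to the robot. Walls 6 mm; rim of the lower box 100 mm above the bench. A strike juts 14 mm inward from the middle of the front wall just below the rim, 36 mm wide.
- case_lid_hinge (a point): Middle of the lid's hinge line (top edge of the back wall, 100 mm above the bench, 90 mm behind the case's middle). The hinge runs along the case's y. The lid is 180 x 230 x 46 mm, 0.4 kg.
- case_paddle_pin (a point): Middle of the pin (along the case's y) on which the paddle turns; moves with the lid. Lid shut: 142 mm above the bench, 4 mm below the lid's top. The paddle lies in a steel dish in the lid's top, 108 (x) x 100 mm (y), 36 mm deep, also under the paddle. The pin is 6 mm from the dish's back wall; the lid's front face is 10 mm ahead of the dish.
- case_paddle_edge (a point): Middle of the paddle's free front edge; moves with it. Steel plate, 56 mm from pin to edge, 92 wide, 4 thick (rolled edge 6), flush in the dish; ahead of it the dish is open over 46 mm for the fingers. Hook it under this edge with fingers slanting down and to the case's back; straight down they find no hold. Spring: 1 to 3 N at the edge.
- case_floor (a point): Centre of the lined floor inside the case, 13 mm above the bench; axes as the case. The inside is 168 (x) x 218 mm (y), 87 mm deep from the rim.
- case_lid (a joint): Lid angle, rad: 0 shut, 1.75 fully open. Its stiff hinge (0.65 N m) keeps it wherever left, so several strokes will do: first by the paddle, later by pushing its underside, which is a flat plate 106 mm wide under the dish, 62 to 170 mm from the hinge, 7 mm inside the lid's lower edge. A bolt 26 mm wide, 118 to 170 mm from the hinge, hangs 26 mm from its middle.
- case_paddle (a joint): Paddle angle relative to the lid, rad: 0 flush, 0.87 its stop (free edge up). At about 0.4 the bolt is drawn clear of the strike and the lid can rise; let go, the paddle springs back, and if the lid is still down the bolt catches again. With the lid 0.15 rad up it is free.
- pot_center (a point): Centre (24 mm up) of the sample pot to be packed: white capped plastic pot, 45 mm across the cap, 48 mm high, slightly narrower below the cap, 10 to 25 g. Stands upright on the bench; the smallest of the pots.
- bench_cup_center (a point): Centre (33 mm up) of the bigger white-capped sample cup on the bench, 59 mm across, 66 mm high; to be left alone.
- packed_cup_center (a point): Centre (28 mm up) of the capped cup already packed in the back left part of the case, 51 mm across, 56 mm high, standing on the case floor; to be left alone.
Mind the look-alikes: they are no part of the job. Leave any purple or yellow look-alike of the part that bears pot_center alone. What is shaped like the part that bears bench_cup_center but blue is not meant.

How it is judged:
By the outcome, as a careful person would: the job done as asked, in the order asked, and still so for the second after the job is handed in, with the robot touching nothing.
It also fails if it takes over 69 s, if anything falls off the work surface, if the arm or the gripper's body presses on something with over 40 N, if the wrist force passes 120 N, or if a joint passes its speed limit or range.

### The arm

A 6-joint arm with a two-finger parallel gripper is mounted at the origin on a cart in front of the work surface, level with it; the furniture and walls round the work are solid. World frame = base frame: x ahead of the robot, y to its left, z up, the work surface at z = 0. Lengths are in mm, angles in rad, forces in N, time in s.
With the tool pointing down it reaches from about 350 to 775 mm from the base axis. Payload 7.3 kg.
Tool frame: the origin (TCP) lies midway between the tips of the shut fingers; the grasp point (between the pads) lies 19 mm behind it (grasp_offset is the z of the grasp point in the tool frame, in mm); z points along the fingers, y is the direction in which the jaws open and shut (so a half turn about z gives the same grasp; the last joint's range is limited). The gripper opens to 92 mm and grips with 3 to 60 N. Pads are 19 mm wide; open, the fingers measure 130 mm over their backs; the gripper's body (75 mm by 190 mm) begins 47 mm behind the grasp point.
Start: joints at [1.058, 0.342, 1.524, -0, 1.275, -0.146], TCP at [188.268, 490.102, 226.741] pointing down, gripper open.
Joint ranges: [-2.53, 2.53], [-0.77, 2.02], [0.04, 2.7], [-1, 4.14], [0.28, 2.66], [-3.11, 3.11]. Speed limits (rad/s): [2.57, 2.57, 3.14, 3.14, 3.14, 3.14].

### API

Orientations are given as [roll, pitch, yaw] about the fixed x, y, z axes, in that order (R = Rz(yaw) Ry(pitch) Rx(roll)).
In Python, from plant import get_obs, capture, camera_model, close_job, boxes_of, regions_of, place_of, grasp_offset gives the robot as it stands. The module is installed in compiled form; this text tells all that it offers.
- The arm moves only by the tool send_rows, never from a script. Its argument "targets" is a list that holds one entry, the list of rows, each a list of 7 numbers: the turn, a rotation vector about the tool's x, y, z in degrees, then the shift along the tool's x, y, z in mm, then the closure, from -1 (fully open) to 1 (shut). A call has 1 to 5 rows; each row is the pose to reach, as a shift and turn from the pose commanded when the call began, along the tool's axes at that moment; what a row does not reach only later rows make up. A row lasts 1/12 s, in which the tool goes at most 41.7 mm and 7.16 degrees, less where a joint would pass 70% of its speed; a pose out of reach is approached as far as the arm can. A call with a gripper value outside its range is refused whole. The fingers move at their own pace and stop on an object; the grip force is fixed at half the most. Time passes only in rows, so rows that repeat a pose let the fingers close. It gives the time, the measured TCP pose, the force and the opening at its end, in the units of the state.
- get_obs(): the state, without advancing time (a new reading comes with each control period).
- capture(name): name is "scene" or "top" or "wrist"; returns the picture (400x640x3 uint8, red, green, blue); there is no depth.
- camera_model(name): a dict with "K" (3x3 intrinsics, pixels), "world_to_cam" (4x4, takes a point from world to camera coordinates). Camera axes: x right, y up, looking along -z (the intrinsics and any distortion apply to the point x, -y, -z); pixel columns grow to the right and rows downward; lengths in mm; the calibration is good to about 2 mm. The wrist camera is an equidistant fisheye: a pixel r from the principal point sees the ray r / f radians off the axis. A picture is of the moment at which its call begins: read the wrist's pose just before it. camera_model takes no time and is no camera call; for the wrist camera it gives the pose at the moment of the call.
- close_job(): hands the job in, once; it reports no verdict.
Trained networks look in the newest picture that a camera, given by its name, has taken for a name from the list of things; names that differ only in an ending like _2 or _b are one class to them, and where a whole thing is asked for, a point or a joint stands for the part that bears it (a point fixed in the world has none). Each returns a list of dicts, best first, with "conf" (0 to 1); they miss things now and then, are a little off and sometimes report something else, mostly with a low value. They report only what shows in the picture. A call takes as long as a camera call. They do not tell look-alikes from the thing itself.
- boxes_of(label, camera): "location" ([row, column] in pixels, amid what is visible of it).
- regions_of(label, camera): "region" (400x640 bool, what is visible of it) and "location" ([row, column] in pixels, amid what is visible of it).
- place_of(label, camera): "location" ([row, column] in pixels: a listed point, or the origin of a listed thing).
The state is a dict: "time": time; "joint_positions": joint angles; "dq": joint speeds; "tau": joint torques, N m; "tool_pos": TCP position; "tcp_rot": TCP orientation; "contact_force": force on the tool from outside, world axes, zero at the start; "moment": the same for the moment, N m; "grip_width": finger opening in mm.
Only numpy, scipy, OpenCV 4.12 (cv2) and the standard library are available. Lean on these libraries where they do the work, as an engineer would, in place of code of your own. Each camera call takes 0.05 s, during which the arm holds its last target.

## Working session

There is one attempt and no reset: what is moved stays moved. The work goes in short steps, Python scripts to look and compute and a tool call to move; the robot and the scene stay as the last step left them, time stands still between calls to the robot, and variables do not carry over. Pictures are saved under pics/ and viewed, and the job is handed in when it is done.

Besides the shell and the picture viewer there is one more tool, called in YAML: its name, and indented under it one key for each argument. send_rows: Moves the arm, as the interface text tells. Its arguments: {"type":"object","properties":{"targets":{"type":"array","items":{"type":"array","items":{"type":"array","items":{"type":"number"}}}}},"required":["targets"]}

```bash
mkdir -p pics; ls
python3 - <<'E'
from plant import *
import cv2, numpy as np
for n in ["scene","top","wrist"]:
    im=capture(n); cv2.imwrite(f"pics/{n}0.png",im[:,:,::-1])
    m=camera_model(n); print(n,np.round(m["K"],1).tolist(),np.round(m["world_to_cam"],3).tolist(),[k for k in m])
    for l in ["case","case_lid_hinge","case_paddle_pin","case_paddle_edge","case_floor","pot_center","bench_cup_center","packed_cup_center"]:
        print(l,[(np.round(d["location"],1).tolist(),round(d["conf"],2)) for d in place_of(l,n)])
    
print(get_obs(),grasp_offset)
E
```

```text
pics
scene [[404.1, 0.0, 315.1], [0.0, 404.1, 191.4], [0.0, 0.0, 1.0]] [[0.617, -0.787, 0.005, -280.677], [0.599, 0.473, 0.646, -372.335], [-0.511, -0.396, 0.763, -1030.679], [0.0, 0.0, 0.0, 1.0]] ['K', 'world_to_cam']
case []
case_lid_hinge []
case_paddle_pin [([131.5, 231.0], 0.23)]
case_paddle_edge [([136.3, 230.9], 0.82)]
case_floor []
pot_center [([285.8, 415.6], 0.82), ([273.3, 450.2], 0.79), ([303.8, 447.6], 0.76)]
bench_cup_center [([196.4, 290.9], 0.63), ([220.3, 308.1], 0.6)]
packed_cup_center []
top [[518.0, 0.0, 314.6], [0.0, 518.0, 206.3], [0.0, 0.0, 1.0]] [[0.422, -0.907, -0.001, -174.383], [0.821, 0.382, 0.425, -457.182], [-0.385, -0.18, 0.905, -1923.699], [0.0, 0.0, 0.0, 1.0]] ['K', 'world_to_cam']
case [([180.1, 240.3], 0.79), ([172.3, 232.9], 0.35), ([226.1, 308.5], 0.35)]
case_lid_hinge []
case_paddle_pin [([157.3, 231.7], 0.96)]
case_paddle_edge [([171.5, 236.9], 0.55)]
case_floor []
pot_center [([264.9, 400.1], 0.65), ([270.6, 421.6], 0.61), ([249.2, 424.0], 0.46)]
bench_cup_center [([208.3, 292.9], 0.54), ([225.5, 314.6], 0.51)]
packed_cup_center []
wrist [[309.
[... 363 characters left out ...]
center []
packed_cup_center []
{'time': 1.35, 'joint_positions': array([ 1.05800027e+00,  3.42015057e-01,  1.52409198e+00, -2.00252792e-06,
        1.27538127e+00, -1.45984736e-01]), 'dq': array([-0.00048063, -0.00093301, -0.00095585, -0.00079676,  0.00026808,
        0.00163761]), 'tau': array([-2.30888998e-05, -4.31132412e+01, -2.44479167e+01,  7.17042899e-02,
        4.83549270e-02, -1.53373344e-05]), 'tool_pos': array([188.27284846, 490.11052424, 226.73549201]), 'tcp_rot': array([3.14148969e+00, 1.70749454e-05, 2.77478192e+00]), 'contact_force': array([-0.0694544 , -0.08992186,  0.52235046]), 'moment': array([-0.00750923,  0.00672312,  0.00871445]), 'grip_width': 91.63281554789255} -18.8
```

View images.

View pics/scene0.png

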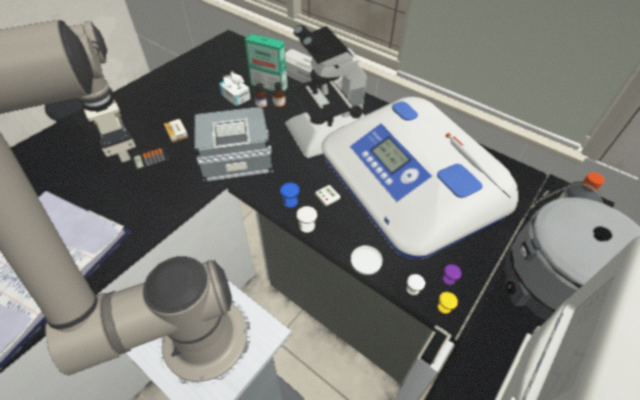

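View pics/top0.png

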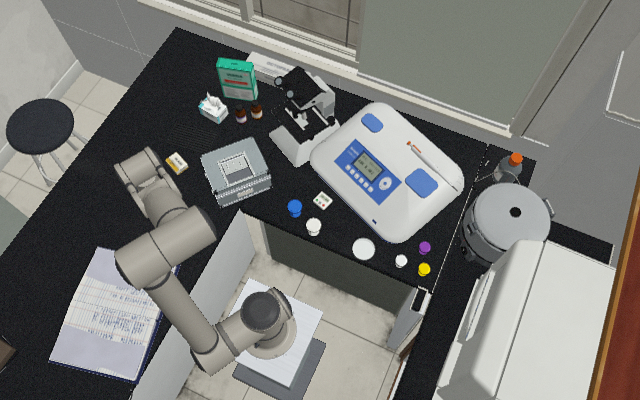

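View pics/wrist0.png

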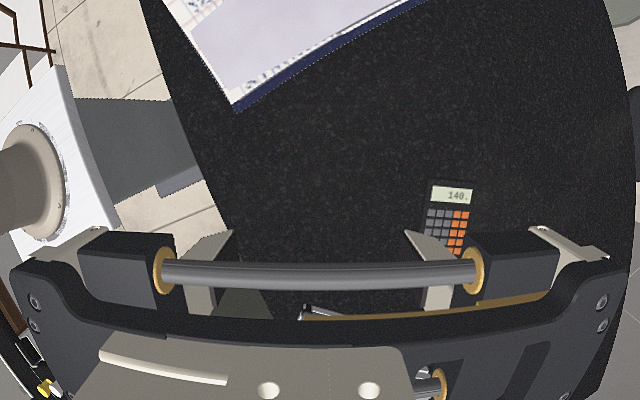

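```bash
cat > h.py <<'E'
from plant import *
import cv2, numpy as np
from scipy.optimize import least_squares
from scipy.spatial.transform import Rotation as Rot
def ray(n,rc,m=None):
    m=m or camera_model(n); K=np.array(m["K"]); T=np.array(m["world_to_cam"])
    x=(rc[1]-K[0,2])/K[0,0]; y=(rc[0]-K[1,2])/K[1,1]
    if n=="wrist":
        r=np.hypot(x,y); d=np.array([np.sin(r)*x/r,np.sin(r)*y/r,np.cos(r)])
    else: d=np.array([x,y,1.])
    d=np.array([d[0],-d[1],-d[2]]); d/=np.linalg.norm(d)
    R=T[:3,:3]; return -R.T@T[:3,3], R.T@d
def proj(n,P,m=None):
    m=m or camera_model(n); K=np.array(m["K"]); T=np.array(m["world_to_cam"])
    p=T[:3,:3]@np.asarray(P,float)+T[:3,3]; p=np.array([p[0],-p[1],-p[2]])
    if n=="wrist":
        h=np.hypot(p[0],p[1]); t=np.arctan2(h,p[2]); u=p[:2]/h*t
    else: u=p[:2]/p[2]
    return np.array([K[1,1]*u[1]+K[1,2],K[0,0]*u[0]+K[0,2]])
def tri(rays):
    A=0;b=0
    for o,d in rays:
        M=np.eye(3)-np.outer(d,d); A=A+M; b=b+M@o
    p=np.linalg.solve(A,b)
    return p,[np.linalg.norm((np.eye(3)-np.outer(d,d))@(p-o)) for o,d in rays]
def onz(n,rc,z,m=None):
    o,d=ray(n,rc,m); return o+d*(z-o[2])/d[2]
def toolR(): 
    return Rot.from_euler("xyz",get_obs()["tcp_rot"]).as_matrix()
def save(n,name,crop=None,sc=1):
    im=capture(n)[:,:,::-1]
    if crop: r0,r1,c0,c1=crop; im=im[r0:r1,c0:c1]
    if sc!=1: im=cv2.resize(im,None,fx=sc,fy=sc,interpolation=cv2.INTER_CUBIC)
    cv2.imwrite(f"pics/{name}.png",im)
E
python3 - <<'E'
from h import *
for nm,s,t in [("pot",(285.8,415.6),(264.9,400.1)),("cup",(220.3,308.1),(225.5,314.6)),("blue",(196.4,290.9),(208.3,292.9)),("edge",(136.3,230.9),(171.5,236.9)),("pin",(131.5,231),(157.3,231.7))]:
    print(nm,tri([ray("scene",s),ray("top",t)]))
im=cv2.imread("pics/scene0.png"); cv2.imwrite("pics/a.png",cv2.resize(im[90:190,180:290],None,fx=6,fy=6,interpolation=cv2.INTER_CUBIC))
im=cv2.imread("pics/top0.png"); cv2.imwrite("pics/b.png",cv2.resize(im[130:220,190:290],None,fx=6,fy=6,interpolation=cv2.INTER_CUBIC))
E
```

```text
pot (array([ 415.1427469 , -357.13106058,   76.27207529]), [np.float64(2.5540603808220963), np.float64(2.554060380822079)])
cup (array([445.87809827,  17.46410633,  13.14322174]), [np.float64(2.5809732585027794), np.float64(2.580973258502883)])
blue (array([487.27101775, 130.08412618,   2.35160835]), [np.float64(3.1674450865722967), np.float64(3.1674450865721346)])
edge (array([481.54776938, 371.00483529, 136.79114796]), [np.float64(0.17407862533057167), np.float64(0.17407862533061014)])
pin (array([555.35077979, 452.86506821,  66.14350128]), [np.float64(6.7752686899518135), np.float64(6.775268689951965)])
```

View pics/a.png

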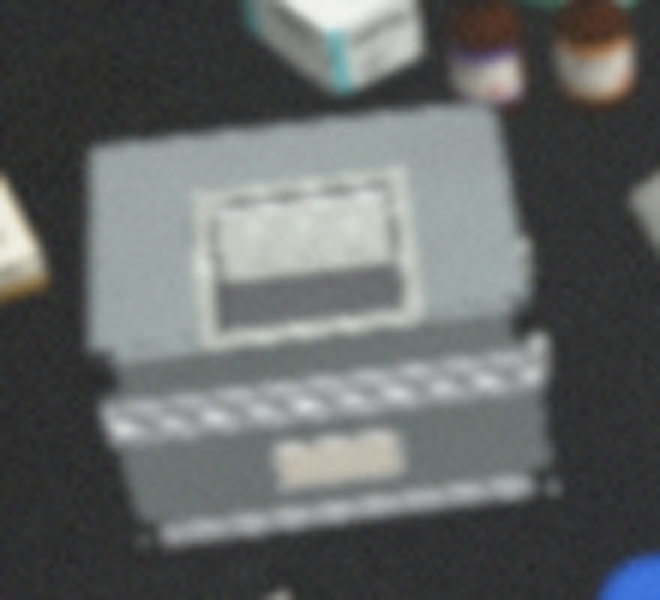

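View pics/b.png

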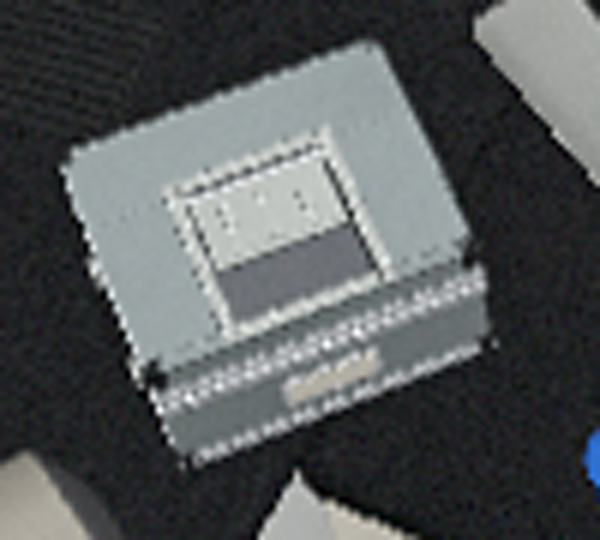

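Run:
```python
from h import *
mt=camera_model("top"); ms=camera_model("scene")
T=lambda x,y:(130+y/6,190+x/6)
S=lambda x,y:(90+y/6,180+x/6)
# local pts: front looks to robot; viewed from front, left in image = +y local?
L=[("top",T(68,155),(90,115,146)),("top",T(375,40),(90,-115,146)),("top",T(470,240),(-90,-115,146)),("top",T(145,362),(-90,115,146)),
("top",T(190,465),(-90,115,0)),("top",T(492,345),(-90,-115,0)),
("scene",S(90,148),(90,115,146)),("scene",S(495,105),(90,-115,146)),("scene",S(90,352),(-90,115,146)),
("scene",S(140,540),(-90,115,0)),("scene",S(555,488),(-90,-115,0)),
# dish outer corners inner edge: front at x=-80, back at x=28
("top",T(385,278),(-80,-50,146)),("top",T(228,330),(-80,50,146)),
("scene",S(408,308),(-80,-50,146)),("scene",S(215,332),(-80,50,146))]
def f(p):
    c,s=np.cos(p[2]),np.sin(p[2]); r=[]
    for n,rc,l in L:
        w=(p[0]+c*l[0]-s*l[1],p[1]+s*l[0]+c*l[1],l[2]+p[3])
        r+=list(proj(n,w,mt if n=="top" else ms)-rc)
    return np.array(r)
s=least_squares(f,[540,390,0.6,0],loss="soft_l1"); print(s.x); print(np.round(f(s.x).reshape(-1,2),1).tolist())
```

```text
[ 5.06851234e+02  3.96329185e+02  8.52027997e-01 -1.01491195e-01]
[[-0.7, -2.0], [-1.2, 0.5], [0.8, 1.0], [1.6, -0.1], [0.3, -1.3], [0.2, 0.1], [-0.8, 0.1], [-1.2, 0.0], [1.4, 0.0], [1.1, 1.2], [0.8, -0.7], [-1.7, -1.1], [-1.2, 1.1], [0.1, -0.3], [-0.0, 0.1]]
```

send_rows:
  targets:
    - [[0,0,7,-30,0,-20,-1],[0,0,14,-70,0,-50,-1],[0,0,21,-110,2,-80,-1],[0,0,28,-150,4,-100,-1],[0,0,35,-190,5,-110,0]]

```text
time: 1.77
tool_pos: [351.9, 432.3, 333.4]
tcp_rot: [3.138, -0.001, 2.159]
contact_force: [0.3, 1.2, 0.5]
grip_width: 88.5
```

send_rows:
  targets:
    - [[0,0,7,-22,16,0,1],[0,0,14,-44,32,0,1],[0,0,21,-66,48,0,1],[0,0,28,-88,64,0,1],[0,0,35,-109,79,0,1]]

```text
time: 2.18
tool_pos: [478.5, 385.5, 330.5]
tcp_rot: [-3.142, -0.0, 1.547]
contact_force: [-0.5, 0.6, -0.8]
grip_width: 56.1
```

send_rows:
  targets:
    - [[0,0,7,0,0,0,1],[0,0,14,0,0,0,1],[0,0,21,0,0,0,1],[0,0,28,0,0,0,1],[0,0,35,0,0,0,1]]

```text
time: 2.6
tool_pos: [477.3, 386.1, 330.5]
tcp_rot: [-3.141, 0.0, 0.936]
contact_force: [0.3, 0.5, 0.6]
grip_width: 23.1
```

send_rows:
  targets:
    - [[0,0,5,0,0,0,1],[0,0,5,0,0,0,1],[0,0,5,0,0,0,1]]

```text
time: 2.85
tool_pos: [477.1, 386.2, 330.6]
tcp_rot: [-3.142, 0.0, 0.858]
contact_force: [-0.4, -0.1, -0.4]
grip_width: 3.3
```

Run:
```python
from h import *
o=get_obs(); print(o["time"],o["joint_positions"].round(3),o["tool_pos"].round(1),o["tcp_rot"].round(3),o["grip_width"])
m=camera_model("wrist"); np.save("m1.npy",m["world_to_cam"]); save("wrist","w1")
for l in ["case","case_lid_hinge","case_paddle_pin","case_paddle_edge"]:
    print(l,[(np.round(d["location"],1).tolist(),round(d["conf"],2)) for d in place_of(l,"wrist")])
    print(proj("wrist",{"case":(507,396,0),"case_lid_hinge":(507+90*.658,396+90*.753,100),"case_paddle_pin":(507+22*.658,396+22*.753,142),"case_paddle_edge":(507-34*.658,396-34*.753,142)}[l]).round(1))
```

```text
2.85 [0.556 0.466 1.052 0.    1.624 1.269] [477.1 386.2 330.6] [-3.142  0.     0.858] 3.2973759232688717
case []
[145.  327.7]
case_lid_hinge []
[ 80.7 330.7]
case_paddle_pin [([142.0, 330.6], 0.89)]
[136.9 331.9]
case_paddle_edge [([190.0, 331.0], 0.93)]
[185.8 331.3]
```

View pics/w1.png

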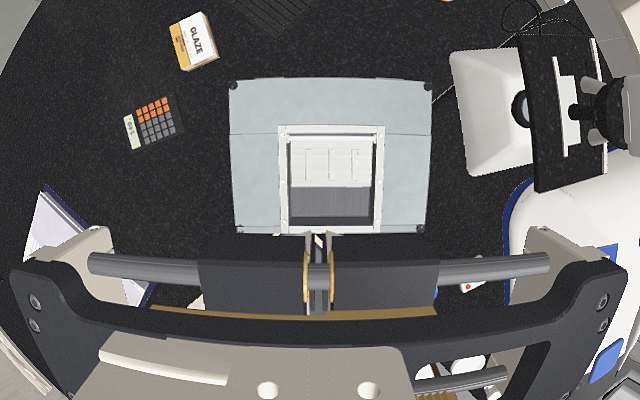

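Run:
```python
from h import *
im=cv2.imread("pics/w1.png"); cv2.imwrite("pics/w1c.png",cv2.resize(im[65:245,220:445],None,fx=3.5,fy=3.3,interpolation=cv2.INTER_CUBIC))
m={"K":camera_model("wrist")["K"],"world_to_cam":np.load("m1.npy")}
for rc,z in [((142,330.6),142),((190,331),143)]: print(onz("wrist",rc,z,m))
c,s=np.cos(.852),np.sin(.852)
```

```text
[516.60572322 409.11611192 142.        ]
[481.29208157 367.0190386  143.        ]
```

View pics/w1c.png

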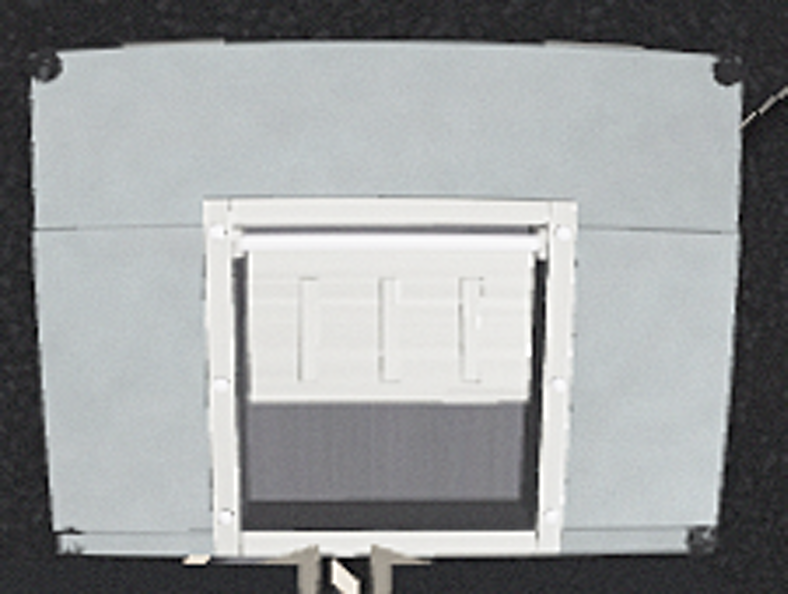

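Run:
```python
from h import *
m={"K":camera_model("wrist")["K"],"world_to_cam":np.load("m1.npy")}
C=lambda x,y:(65+y/3.3,220+x/3.5)
L=[(C(32,85),(84,115,146)),(C(742,85),(84,-115,146)),(C(60,553),(-90,115,146)),(C(716,553),(-90,-115,146)),
(C(243,531),(-80,50,146)),(C(540,531),(-80,-50,146)),(C(390,402),(-34,0,145)),(C(233,226),(28,50,146)),(C(547,226),(28,-50,146))]
def f(p):
    c,s=np.cos(p[2]),np.sin(p[2])
    return np.concatenate([proj("wrist",(p[0]+c*l[0]-s*l[1],p[1]+s*l[0]+c*l[1],l[2]),m)-rc for rc,l in L])
r=least_squares(f,[507,396,.852],loss="soft_l1"); print(r.x.round(4)); print(f(r.x).reshape(-1,2).round(1).tolist())
p=r.x;c,s=np.cos(p[2]),np.sin(p[2])
for l in [(22,0),(-34,0)]: print((p[0]+c*l[0]-s*l[1],p[1]+s*l[0]+c*l[1]))
```

```text
[506.0824 394.4331   0.8626]
[[-4.3, -0.5], [-3.3, 0.6], [1.2, -0.4], [-0.3, -0.3], [0.4, -0.1], [-0.2, -0.7], [1.1, 0.5], [0.2, 0.2], [0.3, 0.7]]
(np.float64(520.3926552286944), np.float64(411.14294419446423))
(np.float64(483.96665421322297), np.float64(368.6088819616975))
```

send_rows:
  targets:
    - [[0,7,0,-15,3,20,1],[0,14,0,-31,7,40,1],[0,21,0,-46,10,60,1],[0,28,0,-62,14,80,1],[0,35,0,-77,17,100,1]]

```text
time: 3.52
tool_pos: [440.7, 320.9, 235.3]
tcp_rot: [-3.138, -0.5, 0.861]
contact_force: [-0.0, 1.3, 0.9]
grip_width: 0.6
```

send_rows:
  targets:
    - [[0,5,0,0,0,0,1],[0,5,0,0,0,0,1],[0,5,0,0,0,0,1]]

```text
time: 3.77
tool_pos: [441.2, 321.3, 235.5]
tcp_rot: [-3.134, -0.58, 0.857]
contact_force: [0.6, 0.9, 0.7]
grip_width: 0.6
```

```bash
cat >> h.py <<'E'
CASE=np.array([505.5,394,.862])
def loc(P):
    c,s=np.cos(CASE[2]),np.sin(CASE[2]); d=np.asarray(P)[:2]-CASE[:2]
    return np.array([c*d[0]+s*d[1],-s*d[0]+c*d[1],P[2]])
def wor(l):
    c,s=np.cos(CASE[2]),np.sin(CASE[2]); return np.array([CASE[0]+c*l[0]-s*l[1],CASE[1]+s*l[0]+c*l[1],l[2]])
def st():
    o=get_obs(); R=toolR(); c,s=np.cos(CASE[2]),np.sin(CASE[2]); Q=np.array([[c,s,0],[-s,c,0],[0,0,1]])@R
    print("t",round(o["time"],2),"q",o["joint_positions"].round(2).tolist(),"loc",loc(o["tool_pos"]).round(1).tolist(),"F",o["contact_force"].round(1).tolist(),"grip",round(o["grip_width"],1))
    print("tool axes in case frame (cols):",Q.round(3).tolist(),"slant",round(np.degrees(np.arctan2(Q[0,2],-Q[2,2])),1)); return Q,loc(o["tool_pos"])
def go(l,ry=None):
    Q,p=st(); print("shift tool for target",l,":",(Q.T@(np.array(l)-p)).round(1).tolist())
E
python3 -c "
from h import *
go((-102,0,198)); save('wrist','w2')"
```

```text
t 3.77 q [0.32, 0.12, 1.95, 0.52, 0.62, 0.67] loc [-97.1, 1.5, 235.5] F [0.6, 0.9, 0.7] grip 0.6
tool axes in case frame (cols): [[0.836, -0.0, 0.548], [-0.004, -1.0, 0.005], [0.548, -0.007, -0.836]] slant 33.2
shift tool for target (-102, 0, 198) : [-24.7, 1.7, 28.7]
```

View pics/w2.png

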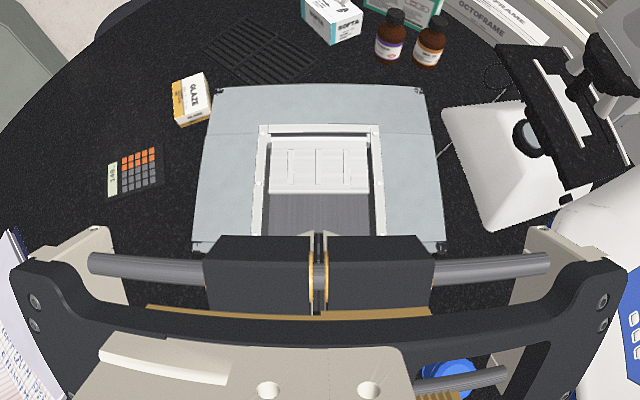

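send_rows:
  targets:
    - [[0,3,0,-8,0,8,1],[0,5,0,-15,1,16,1],[0,7,0,-22,2,24,1],[0,7,0,-25,2,29,1]]

```text
time: 4.15
tool_pos: [439.9, 318.0, 197.0]
tcp_rot: [-3.133, -0.705, 0.86]
contact_force: [0.6, -0.2, 0.5]
grip_width: 0.5
```

```bash
python3 -c "
from h import *
go((-38-38.6,0,167.4))
for l in ['case_paddle_edge','case_paddle_pin','case_lid_hinge']:
  capture('wrist') if l=='case_paddle_edge' else 0
  for d in place_of(l,'wrist'): print(l,d['location'],d['conf'],loc(onz('wrist',d['location'],142)))
"
```

```text
t 4.15 q [0.26, 0.16, 2.12, 1.02, 0.46, 0.12] loc [-100.4, 0.3, 197.0] F [0.6, -0.2, 0.5] grip 0.5
tool axes in case frame (cols): [[0.762, 0.003, 0.648], [-0.002, -1.0, 0.007], [0.648, -0.007, -0.762]] slant 40.4
shift tool for target (-76.6, 0, 167.4) : [-1.0, 0.6, 38.0]
case_paddle_pin [130.5, 317.4] 0.65 [ 24.96235941   0.42020342 142.        ]
```

send_rows:
  targets:
    - [[0,0,0,0,0,15,1],[0,0,0,-1,0,30,1],[0,0,0,-1,0,45,1],[0,0,0,-1,0,60,1],[0,0,0,-1,0,70,1]]

```text
time: 4.77
tool_pos: [469.3, 352.8, 143.7]
tcp_rot: [-3.134, -0.706, 0.86]
contact_force: [-0.4, -1.1, 0.7]
grip_width: 0.4
```

```bash
python3 -c "
from h import *
go((-38,0,121.4))
save('wrist','w3',(120,280,230,420),4); save('scene','s3',(80,200,170,310),5)
"
```

```text
t 4.77 q [0.33, 0.33, 2.09, 1.32, 0.35, -0.15] loc [-54.8, 0.7, 143.7] F [-0.4, -1.1, 0.7] grip 0.4
tool axes in case frame (cols): [[0.761, 0.003, 0.649], [-0.002, -1.0, 0.006], [0.649, -0.006, -0.761]] slant 40.4
shift tool for target (-38, 0, 121.4) : [-1.7, 0.8, 27.8]
```

View pics/w3.png

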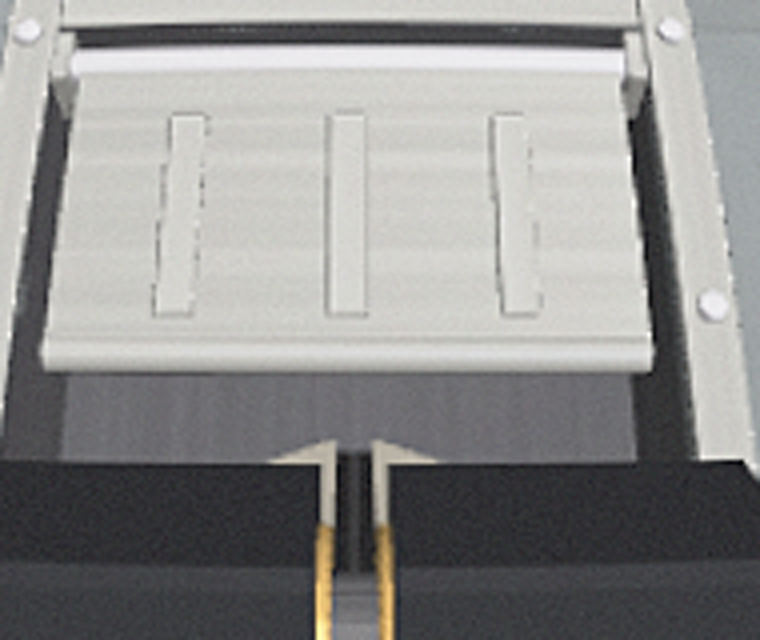

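View pics/s3.png

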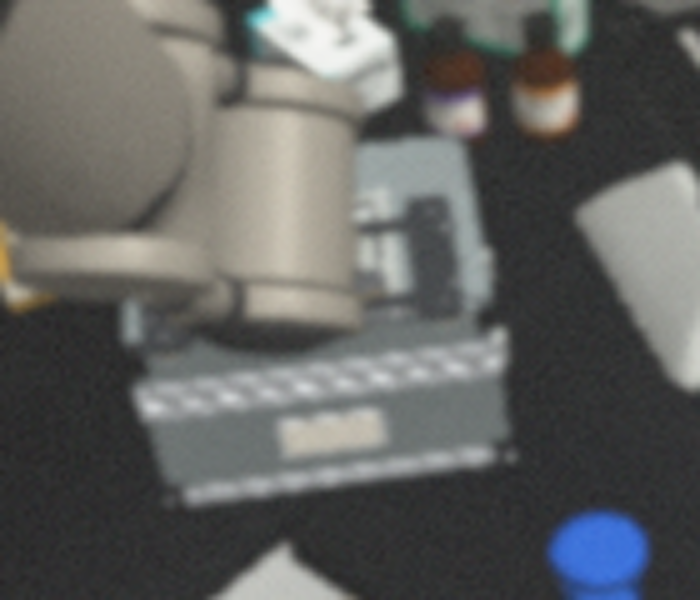

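send_rows:
  targets:
    - [[0,0,0,0,0,7,1],[0,0,0,-1,1,14,1],[0,0,0,-2,1,21,1],[0,0,0,-2,1,28,1],[0,0,0,-2,1,28,1]]

```text
time: 5.28
tool_pos: [480.0, 364.0, 121.1]
tcp_rot: [-3.133, -0.705, 0.859]
contact_force: [-0.2, -0.5, 0.1]
grip_width: 0.3
```

```bash
python3 -c "
from h import *
go((-31.7,0,121.4))
save('wrist','w4',(120,280,230,420),4)
"
```

```text
t 5.28 q [0.35, 0.4, 2.07, 1.46, 0.33, -0.29] loc [-39.4, -0.2, 121.1] F [-0.2, -0.5, 0.1] grip 0.3
tool axes in case frame (cols): [[0.762, 0.002, 0.648], [-0.002, -1.0, 0.006], [0.648, -0.006, -0.762]] slant 40.4
shift tool for target (-31.7, 0, 121.4) : [6.1, -0.2, 4.8]
```

View pics/w4.png

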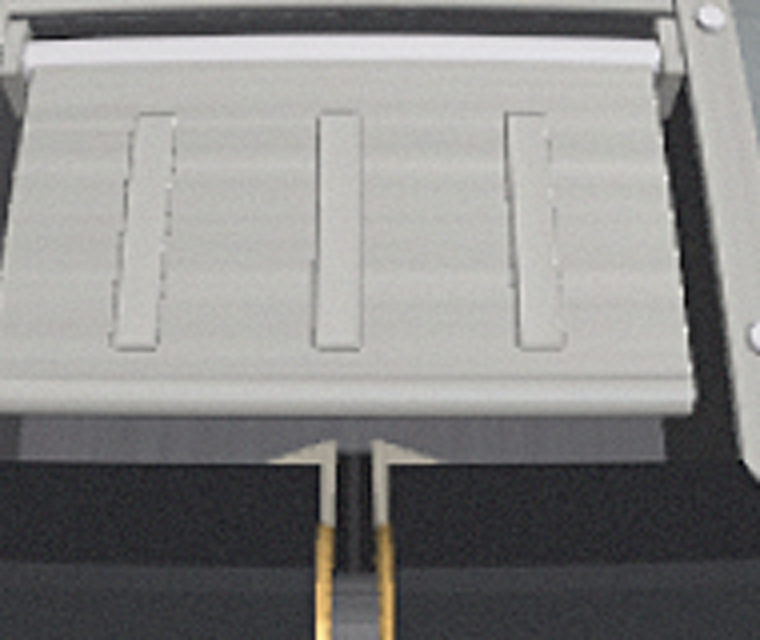

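```bash
python3 -c "
from h import *
R=toolR(); p=get_obs()['tool_pos']
for d in [(0,0,0),(9.5,0,0),(-9.5,0,0),(9.5,15,0),(0,0,-19),(9.5,0,-19),(9.5,15,-30)]:
  rc=proj('wrist',p+R@np.array(d)); print(d,rc.round(1),'crop',((rc[1]-230)*4).round(),((rc[0]-120)*4).round())
for l in [(-34,0,140),(-34,0,145),(22,0,142),(-34,46,145),(-34,-46,145)]:
  rc=proj('wrist',wor(l)); print(l,'crop',((rc[1]-230)*4).round(),((rc[0]-120)*4).round())
"
```

```text
(0, 0, 0) [247.9 316.6] crop 346.0 511.0
(9.5, 0, 0) [232.  316.6] crop 346.0 448.0
(-9.5, 0, 0) [263.  316.6] crop 347.0 572.0
(9.5, 15, 0) [231.9 344. ] crop 456.0 448.0
(0, 0, -19) [263.3 316.5] crop 346.0 573.0
(9.5, 0, -19) [246.1 316.4] crop 346.0 504.0
(9.5, 15, -30) [255.6 349.1] crop 477.0 542.0
(-34, 0, 140) crop 344.0 427.0
(-34, 0, 145) crop 344.0 413.0
(22, 0, 142) crop 346.0 60.0
(-34, 46, 145) crop -18.0 410.0
(-34, -46, 145) crop 708.0 410.0
```

send_rows:
  targets:
    - [[0,0,0,2,0,2,1],[0,0,0,4,0,4,1],[0,0,0,6,0,6,1],[0,0,0,8,0,8,1],[0,0,0,8,0,8,1]]

```text
time: 5.75
tool_pos: [486.7, 371.9, 119.5]
tcp_rot: [-3.133, -0.703, 0.858]
contact_force: [-0.2, 0.1, -0.5]
grip_width: 0.2
```

```bash
python3 -c "
from h import *
go((-28,0,120))
save('wrist','w5',(120,280,230,420),4)
"
```

```text
t 5.75 q [0.36, 0.41, 2.05, 1.44, 0.33, -0.26] loc [-29.1, -0.1, 119.5] F [-0.2, 0.1, -0.5] grip 0.2
tool axes in case frame (cols): [[0.763, 0.001, 0.647], [-0.003, -1.0, 0.006], [0.647, -0.006, -0.763]] slant 40.3
shift tool for target (-28, 0, 120) : [1.1, -0.1, 0.3]
```

View pics/w5.png

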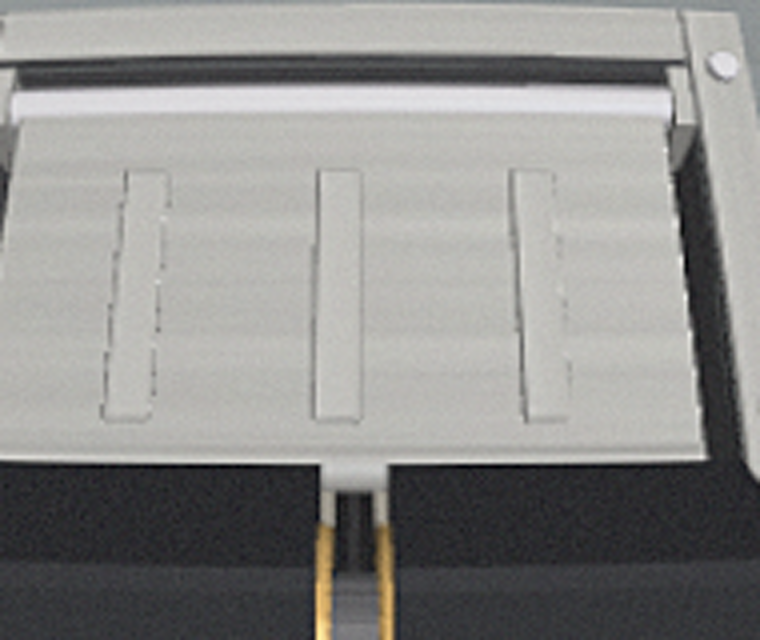

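send_rows:
  targets:
    - [[0,0,0,3,0,-2,1],[0,0,0,6,0,-6,1],[0,0,0,13,0,-10,1],[0,0,0,21,0,-14,1],[0,0,0,21,0,-14,1]]

```text
time: 6.22
tool_pos: [490.7, 376.7, 144.2]
tcp_rot: [-3.133, -0.703, 0.858]
contact_force: [-3.1, -3.9, -0.2]
grip_width: 0.7
```

```bash
python3 -c "
from h import *
go((-8,0,163))
save('wrist','w6',(80,300,200,450),3)
"
```

```text
t 6.22 q [0.37, 0.37, 2.01, 1.22, 0.34, -0.02] loc [-22.8, -0.0, 144.2] F [-3.1, -3.9, -0.2] grip 0.7
tool axes in case frame (cols): [[0.763, 0.002, 0.646], [-0.003, -1.0, 0.006], [0.646, -0.007, -0.763]] slant 40.3
shift tool for target (-8, 0, 163) : [23.5, -0.1, -4.8]
```

View pics/w6.png

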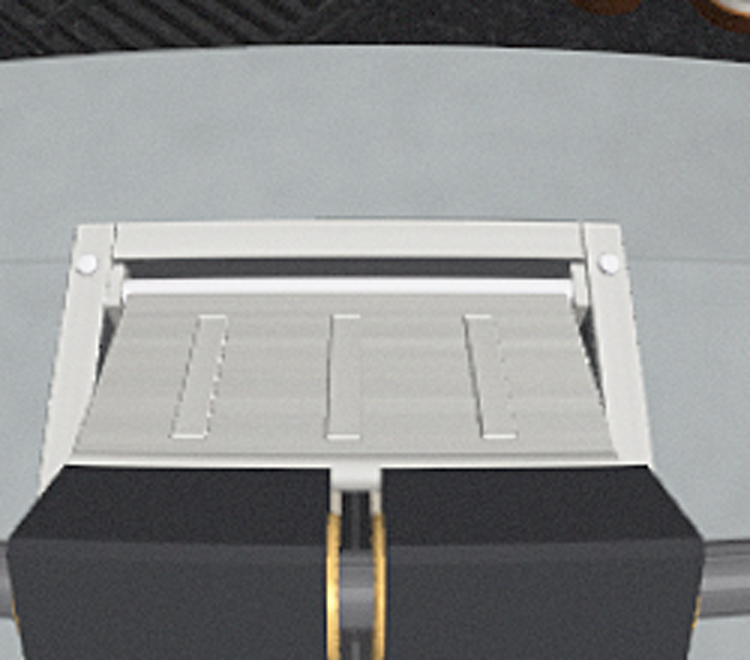

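send_rows:
  targets:
    - [[0,0,0,5,0,-2,1],[0,0,0,10,0,-4,1],[0,0,0,15,0,-5,1],[0,0,0,20,0,-5,1],[0,0,0,24,0,-5,1]]

```text
time: 6.68
tool_pos: [499.6, 387.4, 161.8]
tcp_rot: [-3.132, -0.7, 0.857]
contact_force: [-7.4, -11.7, -0.9]
grip_width: 0.2
```

```bash
python3 -c "
from h import *
go((-8,0,163))
save('wrist','w7',(80,300,200,450),3)
"
```

```text
t 6.68 q [0.38, 0.36, 1.95, 1.04, 0.36, 0.18] loc [-8.8, 0.2, 161.8] F [-7.4, -11.7, -0.9] grip 0.2
tool axes in case frame (cols): [[0.765, 0.002, 0.644], [-0.004, -1.0, 0.007], [0.644, -0.008, -0.765]] slant 40.1
shift tool for target (-8, 0, 163) : [1.4, 0.2, -0.4]
```

View pics/w7.png

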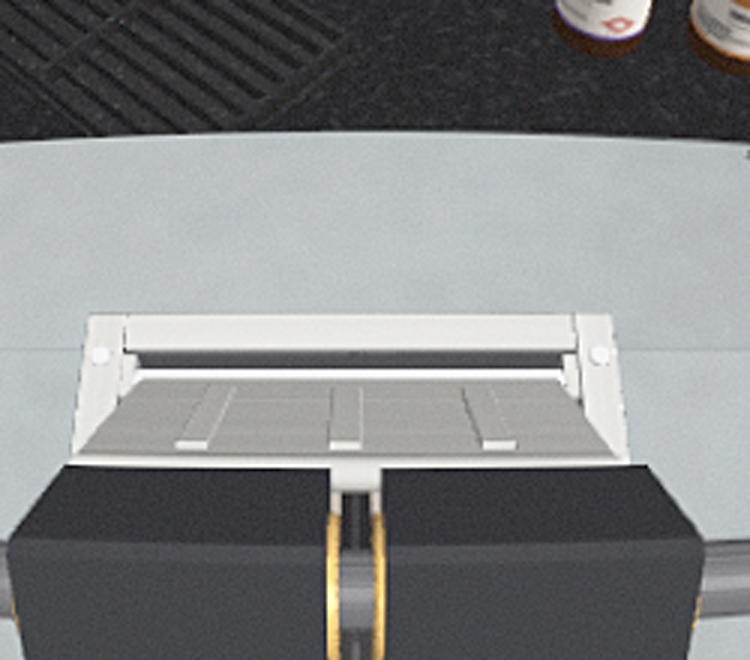

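```bash
cat >> h.py <<'E'
def arc(psis,extra=0,piv=(90,100)):
    Q,p=st(); 
    for a in psis:
        c,s=np.cos(a),np.sin(a); d=p[[0,2]]-np.array(piv)
        n=np.array([d[0]*c+d[1]*s,-d[0]*s+d[1]*c])-d
        L=np.array([n[0],0-p[1],n[1]]); print(round(a,2),"turn y",round(-np.degrees(a),1),"shift",(Q.T@L).round(1).tolist())
E
python3 -c "
from h import *
arc([.05,.1,.15,.2,.25,.3])
"
```

```text
t 6.73 q [0.38, 0.36, 1.95, 1.04, 0.36, 0.19] loc [-8.5, 0.1, 162.1] F [-6.0, -8.0, -0.4] grip 0.1
tool axes in case frame (cols): [[0.765, 0.002, 0.645], [-0.003, -1.0, 0.007], [0.645, -0.008, -0.765]] slant 40.1
0.05 turn y -2.9 shift [5.6, 0.1, -1.6]
0.1 turn y -5.7 shift [11.3, 0.1, -3.0]
0.15 turn y -8.6 shift [17.0, 0.1, -4.0]
0.2 turn y -11.5 shift [22.7, 0.0, -4.8]
0.25 turn y -14.3 shift [28.6, 0.0, -5.3]
0.3 turn y -17.2 shift [34.4, -0.0, -5.5]
```

send_rows:
  targets:
    - [[0,-3,0,6,0,-2,1],[0,-6,0,12,0,-3,1],[0,-9,0,18,0,-4,1],[0,-12,0,23,0,-5,1],[0,-14,0,29,0,-5,1]]

```text
time: 7.15
tool_pos: [511.6, 400.6, 184.1]
tcp_rot: [-3.134, -0.448, 0.859]
contact_force: [-7.0, -9.4, 0.9]
grip_width: 0.4
```

```bash
python3 -c "
from h import *
arc([.05,.1,.15,.2,.25,.3])
save('wrist','w8'); save('top','t8',(110,230,170,310),5)
"
```

```text
t 7.15 q [0.46, 0.4, 1.66, 0.28, 0.69, 0.99] loc [9.0, -0.3, 184.1] F [-7.0, -9.4, 0.9] grip 0.4
tool axes in case frame (cols): [[0.901, 0.001, 0.433], [-0.002, -1.0, 0.006], [0.433, -0.007, -0.901]] slant 25.7
0.05 turn y -2.9 shift [5.6, -0.4, -1.7]
0.1 turn y -5.7 shift [11.3, -0.4, -3.1]
0.15 turn y -8.6 shift [17.0, -0.4, -4.2]
0.2 turn y -11.5 shift [22.8, -0.4, -5.0]
0.25 turn y -14.3 shift [28.6, -0.4, -5.6]
0.3 turn y -17.2 shift [34.4, -0.5, -5.8]
```

View pics/w8.png

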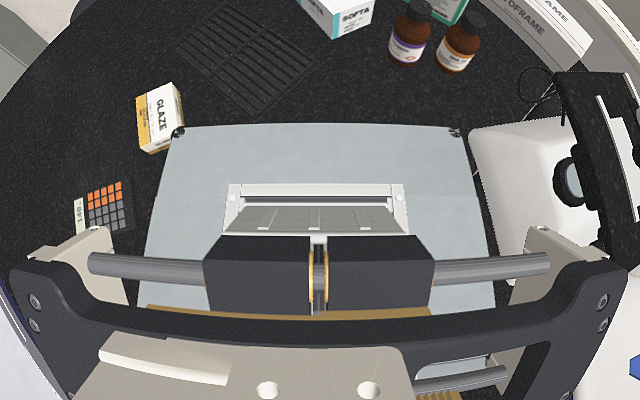

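View pics/t8.png

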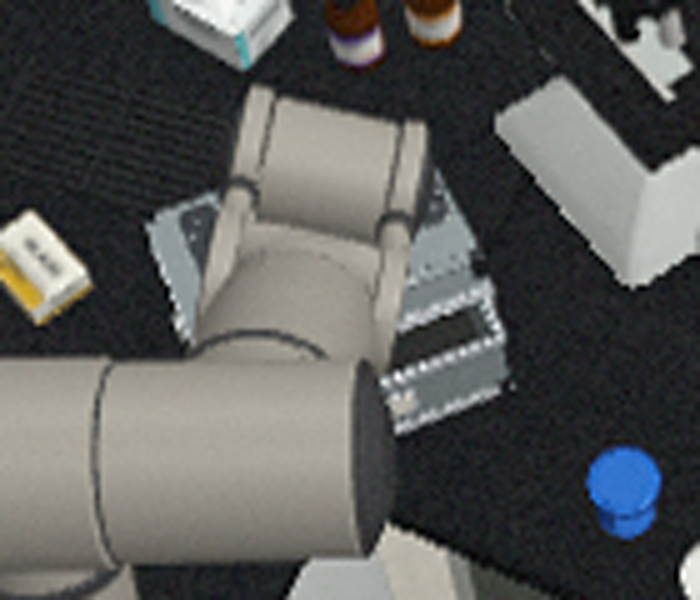

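send_rows:
  targets:
    - [[0,-3,0,6,0,-2,1],[0,-6,0,12,0,-3,1],[0,-9,0,18,0,-4,1],[0,-12,0,23,0,-5,1],[0,-15,0,30,0,-6,1]]

```text
time: 7.67
tool_pos: [526.5, 419.0, 201.9]
tcp_rot: [-3.133, -0.186, 0.861]
contact_force: [-4.5, -2.7, -6.6]
grip_width: 0.5
```

```bash
python3 -c "
from h import *
arc([.05,.1,.15,.2,.25,.3])
save('wrist','w9'); save('top','t9',(110,230,170,310),5)
"
```

```text
t 7.67 q [0.53, 0.53, 1.3, 0.08, 1.13, 1.21] loc [32.6, 0.3, 201.9] F [-4.5, -2.7, -6.6] grip 0.5
tool axes in case frame (cols): [[0.983, 0.001, 0.184], [-0.001, -1.0, 0.009], [0.184, -0.009, -0.983]] slant 10.6
0.05 turn y -2.9 shift [5.6, 0.3, -1.7]
0.1 turn y -5.7 shift [11.2, 0.3, -3.2]
0.15 turn y -8.6 shift [17.0, 0.3, -4.4]
0.2 turn y -11.5 shift [22.8, 0.3, -5.3]
0.25 turn y -14.3 shift [28.6, 0.3, -5.9]
0.3 turn y -17.2 shift [34.4, 0.3, -6.2]
```

View pics/w9.png

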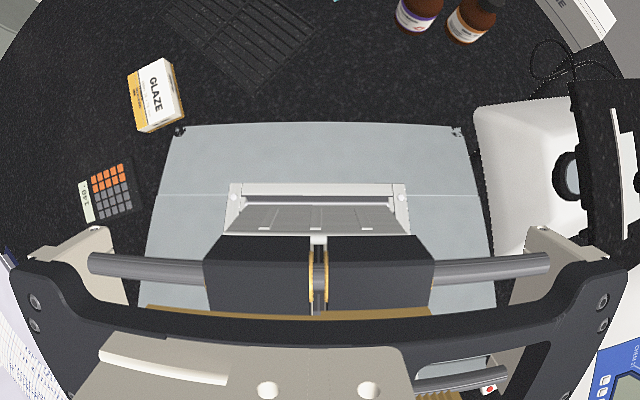

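View pics/t9.png

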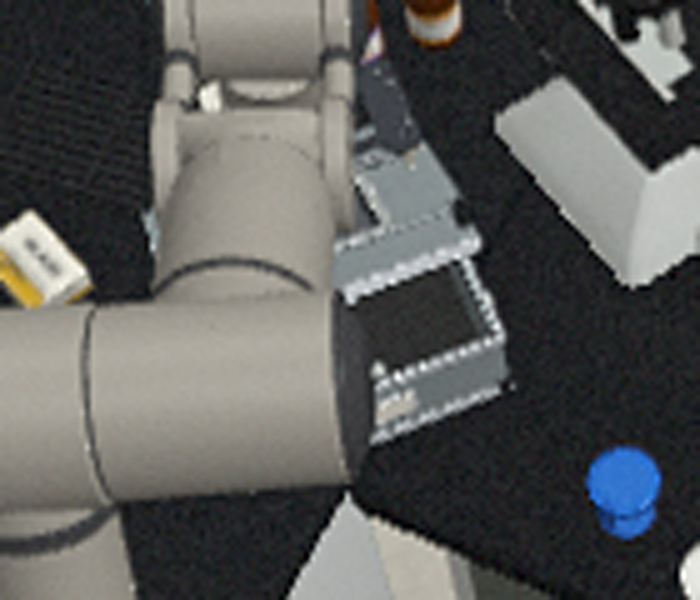

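send_rows:
  targets:
    - [[0,-3,0,6,0,-2,1],[0,-6,0,12,0,-3,1],[0,-9,0,18,0,-4,1],[0,-12,0,23,0,-5,1],[0,-15,0,30,0,-6,1]]

```text
time: 8.18
tool_pos: [545.9, 441.0, 214.5]
tcp_rot: [-3.133, 0.072, 0.864]
contact_force: [-4.5, -4.1, -4.6]
grip_width: 0.2
```

```bash
python3 -c "
from h import *
arc([.05,.1,.15,.2,.25,.3])
"
```

```text
t 8.18 q [0.58, 0.75, 0.87, -0.01, 1.6, 1.28] loc [62.0, -0.1, 214.5] F [-4.5, -4.1, -4.6] grip 0.2
tool axes in case frame (cols): [[0.997, 0.001, -0.072], [0.002, -1.0, 0.009], [-0.072, -0.009, -0.997]] slant -4.2
0.05 turn y -2.9 shift [5.7, -0.1, -1.7]
0.1 turn y -5.7 shift [11.4, -0.1, -3.1]
0.15 turn y -8.6 shift [17.2, -0.1, -4.2]
0.2 turn y -11.5 shift [23.0, -0.1, -5.0]
0.25 turn y -14.3 shift [28.9, -0.1, -5.5]
0.3 turn y -17.2 shift [34.8, -0.1, -5.7]
```

send_rows:
  targets:
    - [[0,-2,0,4,0,-1,1],[0,-4,0,8,0,-2,1],[0,-6,0,12,0,-3,1],[0,-8,0,16,0,-4,1],[0,-10,0,20,0,-5,1]]

```text
time: 8.6
tool_pos: [559.9, 456.8, 218.7]
tcp_rot: [-3.133, 0.245, 0.865]
contact_force: [-4.3, -4.9, -2.6]
grip_width: 0.5
```

```bash
python3 -c "
from h import *
arc([.05,.1,.15,.2])
save('wrist','w10');save('top','t10',(90,210,170,310),5)
"
```

```text
t 8.6 q [0.6, 0.95, 0.46, -0.06, 1.96, 1.29] loc [83.1, -0.4, 218.7] F [-4.3, -4.9, -2.6] grip 0.5
tool axes in case frame (cols): [[0.97, 0.001, -0.242], [0.003, -1.0, 0.008], [-0.242, -0.008, -0.97]] slant -14.0
0.05 turn y -2.9 shift [5.7, -0.4, -1.6]
0.1 turn y -5.7 shift [11.5, -0.4, -3.0]
0.15 turn y -8.6 shift [17.4, -0.4, -4.0]
0.2 turn y -11.5 shift [23.3, -0.4, -4.8]
```

View pics/w10.png

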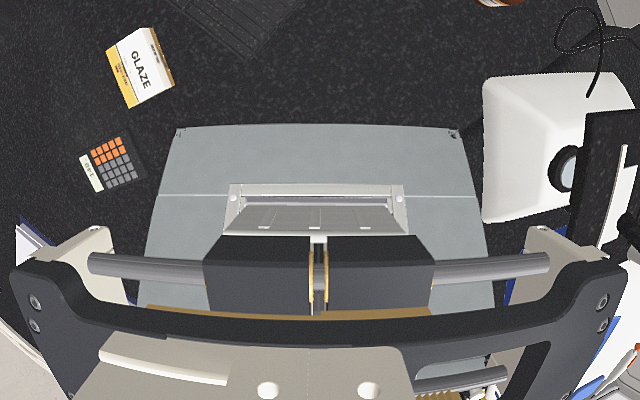

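View pics/t10.png

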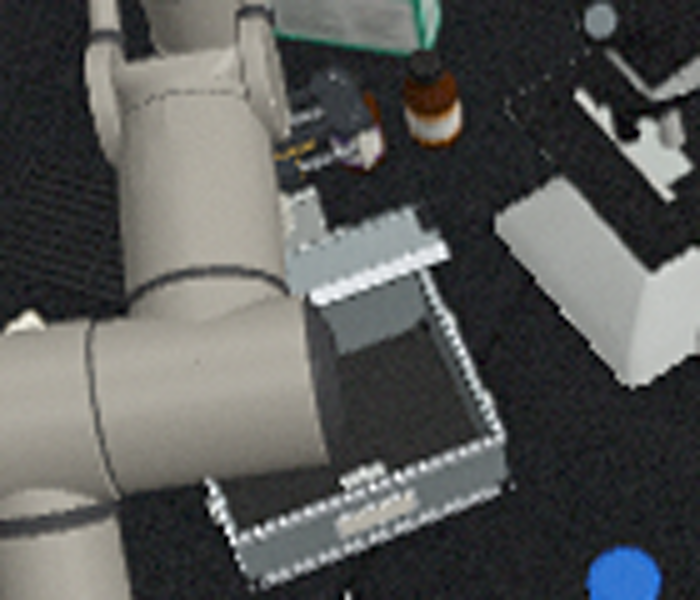

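send_rows:
  targets:
    - [[0,0,0,-9,0,-8,1],[0,0,0,-18,0,-16,1],[0,0,0,-27,0,-23,1],[0,0,0,-36,0,-30,1],[0,0,0,-45,0,-38,1]]

```text
time: 9.12
tool_pos: [538.2, 430.3, 270.1]
tcp_rot: [-3.136, 0.235, 0.864]
contact_force: [-0.8, 0.6, 0.6]
grip_width: 0.8
```

```bash
python3 -c "
from h import *
st()
save('wrist','w11');save('top','t11',(90,210,170,310),5)
"
```

```text
t 9.12 q [0.59, 0.84, 0.56, -0.06, 1.97, 1.28] loc [48.9, -1.2, 270.1] F [-0.8, 0.6, 0.6] grip 0.8
tool axes in case frame (cols): [[0.972, 0.001, -0.233], [0.002, -1.0, 0.005], [-0.233, -0.006, -0.972]] slant -13.5
```

View pics/w11.png

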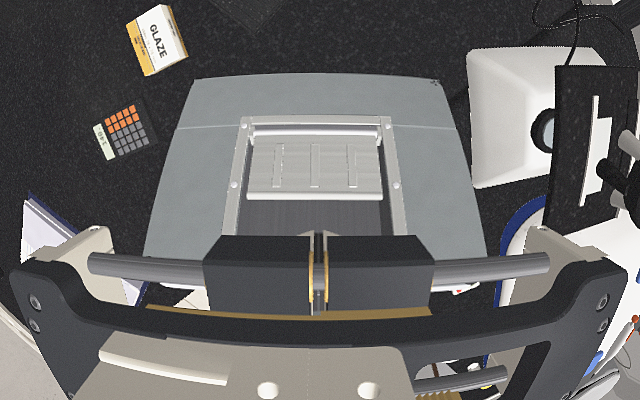

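View pics/t11.png

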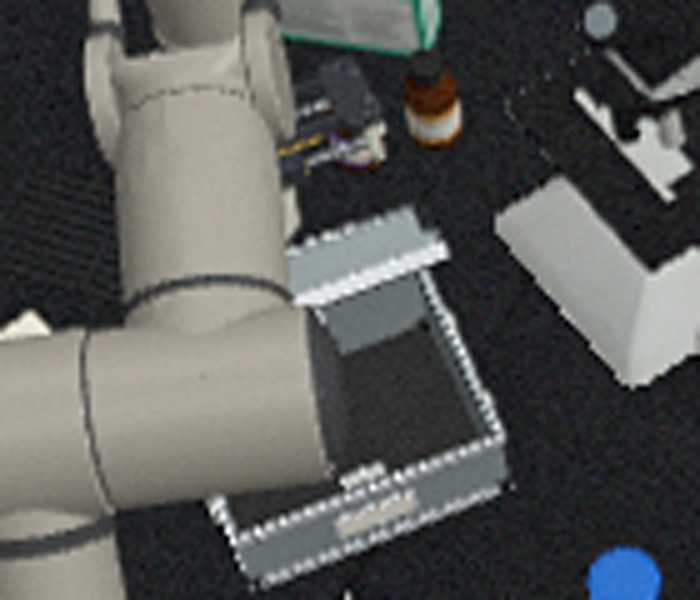

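send_rows:
  targets:
    - [[0,0,0,-14,-3,-36,1],[0,0,0,-36,-10,-40,1],[0,7,0,-70,-22,-34,1],[0,14,0,-100,-40,-20,1],[0,21,0,-107,-46,-16,1]]

```text
time: 9.63
tool_pos: [454.1, 390.5, 311.6]
tcp_rot: [-3.136, 0.01, 0.865]
contact_force: [0.8, 0.4, 0.5]
grip_width: 0.7
```

```bash
python3 -c "
from h import *
go((-60,45,225))
save('wrist','w12')
"
```

```text
t 9.63 q [0.58, 0.45, 1.13, 0.0, 1.57, 1.29] loc [-36.1, 36.7, 311.6] F [0.8, 0.4, 0.5] grip 0.7
tool axes in case frame (cols): [[1.0, 0.003, -0.01], [0.003, -1.0, 0.006], [-0.01, -0.006, -1.0]] slant -0.6
shift tool for target (-60, 45, 225) : [-23.1, -7.8, 86.9]
```

View pics/w12.png

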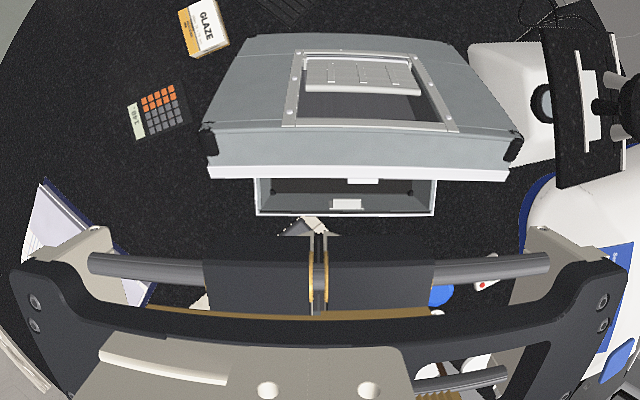

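```bash
python3 -c "
from h import *
for ps in (.85,.95,1.05):
  for y in (115,-115): 
    c,s=np.cos(ps),np.sin(ps); print(ps,y,proj('wrist',wor((90-180*c,y,100+180*s))).round(0))
"
```

```text
0.85 115 [182. 225.]
0.85 -115 [186. 503.]
0.95 115 [167. 219.]
0.95 -115 [172. 512.]
1.05 115 [148. 213.]
1.05 -115 [156. 521.]
```

send_rows:
  targets:
    - [[0,7,0,-16,-2,10,1],[0,14,0,-32,-4,28,1],[0,21,0,-40,-6,46,1],[0,28,0,-40,-8,66,1],[0,35,0,-40,-8,86,1]]

```text
time: 10.1
tool_pos: [420.5, 366.0, 231.9]
tcp_rot: [-3.132, -0.511, 0.866]
contact_force: [0.6, 2.0, 0.1]
grip_width: 0.5
```

```bash
python3 -c "
from h import *
go((-25,47,212))
save('wrist','w13')
"
```

```text
t 10.1 q [0.46, 0.16, 1.88, 0.34, 0.66, 0.94] loc [-76.6, 46.3, 231.9] F [0.6, 2.0, 0.1] grip 0.5
tool axes in case frame (cols): [[0.872, 0.009, 0.489], [0.004, -1.0, 0.012], [0.489, -0.008, -0.872]] slant 29.3
shift tool for target (-25, 47, 212) : [35.2, -0.0, 42.6]
```

View pics/w13.png

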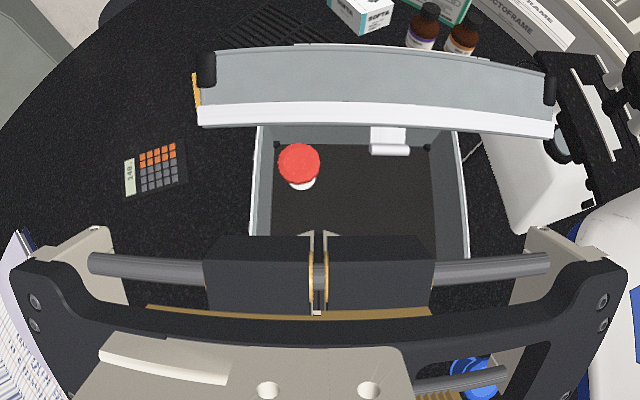

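send_rows:
  targets:
    - [[0,3,0,9,0,11,1],[0,6,0,18,0,22,1],[0,8,0,27,0,33,1],[0,10,0,35,0,42,1],[0,10,0,35,0,42,1]]

```text
time: 10.57
tool_pos: [453.8, 407.2, 210.4]
tcp_rot: [-3.124, -0.678, 0.863]
contact_force: [-1.4, -0.7, -0.8]
grip_width: 0.3
```

```bash
python3 -c "
from h import *
go((0,47,225))
save('wrist','w14')
"
```

```text
t 10.57 q [0.47, 0.24, 1.94, 0.69, 0.41, 0.61] loc [-23.6, 47.8, 210.4] F [-1.4, -0.7, -0.8] grip 0.3
tool axes in case frame (cols): [[0.779, 0.012, 0.627], [0.001, -1.0, 0.018], [0.627, -0.014, -0.779]] slant 38.8
shift tool for target (0, 47, 225) : [27.5, 0.9, 3.4]
```

View pics/w14.png

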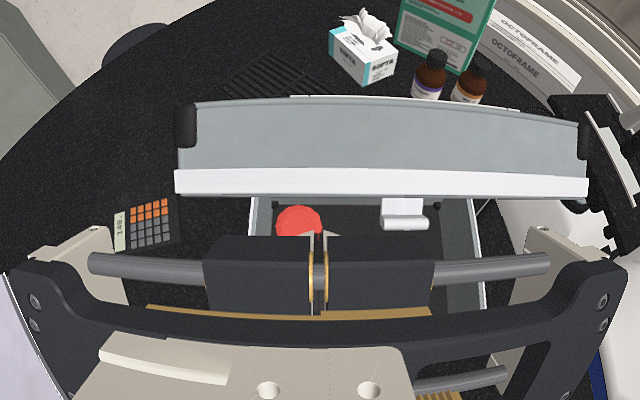

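send_rows:
  targets:
    - [[0,0,0,8,0,3,1],[0,0,0,16,0,6,1],[0,0,0,25,0,8,1],[0,0,0,36,0,10,1],[0,0,0,47,0,12,1]]

```text
time: 11.03
tool_pos: [481.3, 439.4, 231.4]
tcp_rot: [-3.126, -0.675, 0.864]
contact_force: [-1.5, -2.7, -3.2]
grip_width: 0.5
```

```bash
python3 -c "
from h import *
for t in ((41.9,47.8,238.5),(64,47.8,243),(86.5,47.8,244)): go(t)
save('wrist','w15')
"
```

```text
t 11.03 q [0.51, 0.29, 1.8, 0.54, 0.47, 0.8] loc [18.7, 48.0, 231.4] F [-1.5, -2.7, -3.2] grip 0.5
tool axes in case frame (cols): [[0.781, 0.012, 0.624], [0.002, -1.0, 0.017], [0.625, -0.012, -0.781]] slant 38.6
shift tool for target (41.9, 47.8, 238.5) : [22.6, 0.4, 8.9]
t 11.03 q [0.51, 0.29, 1.8, 0.54, 0.47, 0.8] loc [18.7, 48.0, 231.4] F [-1.5, -2.7, -3.2] grip 0.5
tool axes in case frame (cols): [[0.781, 0.012, 0.624], [0.002, -1.0, 0.017], [0.625, -0.012, -0.781]] slant 38.6
shift tool for target (64, 47.8, 243) : [42.6, 0.6, 19.2]
t 11.03 q [0.51, 0.29, 1.8, 0.54, 0.47, 0.8] loc [18.7, 48.0, 231.4] F [-1.5, -2.7, -3.2] grip 0.5
tool axes in case frame (cols): [[0.781, 0.012, 0.624], [0.002, -1.0, 0.017], [0.625, -0.012, -0.781]] slant 38.6
shift tool for target (86.5, 47.8, 244) : [60.8, 0.8, 32.5]
```

View pics/w15.png

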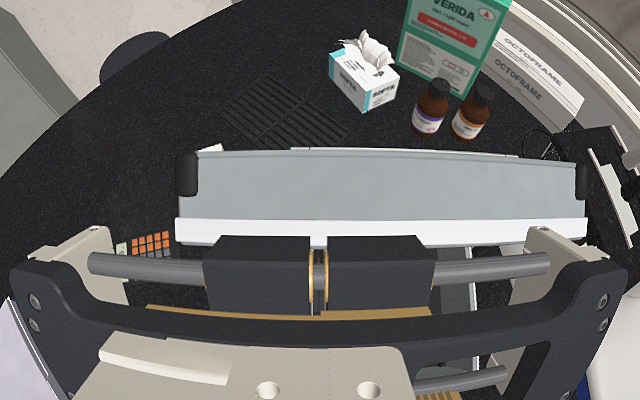

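send_rows:
  targets:
    - [[0,0,0,11,0,4,1],[0,0,0,22,0,9,1],[0,0,0,32,0,14,1],[0,0,0,43,0,19,1],[0,0,0,52,0,26,1]]

```text
time: 11.5
tool_pos: [518.2, 482.8, 244.2]
tcp_rot: [-3.127, -0.676, 0.864]
contact_force: [-3.3, -2.6, 1.4]
grip_width: 0.6
```

```bash
python3 -c "
from h import *
for t in ((86.5,47.8,244),(108.8,48,242),(118,48,240)): go(t)
save('wrist','w16')
"
```

```text
t 11.5 q [0.55, 0.37, 1.64, 0.43, 0.53, 0.94] loc [75.7, 48.2, 244.2] F [-3.3, -2.6, 1.4] grip 0.6
tool axes in case frame (cols): [[0.78, 0.011, 0.626], [0.002, -1.0, 0.016], [0.626, -0.011, -0.78]] slant 38.7
shift tool for target (86.5, 47.8, 244) : [8.3, 0.5, 6.9]
t 11.5 q [0.55, 0.37, 1.64, 0.43, 0.53, 0.94] loc [75.7, 48.2, 244.2] F [-3.3, -2.6, 1.4] grip 0.6
tool axes in case frame (cols): [[0.78, 0.011, 0.626], [0.002, -1.0, 0.016], [0.626, -0.011, -0.78]] slant 38.7
shift tool for target (108.8, 48, 242) : [24.4, 0.6, 22.4]
t 11.5 q [0.55, 0.37, 1.64, 0.43, 0.53, 0.94] loc [75.7, 48.2, 244.2] F [-3.3, -2.6, 1.4] grip 0.6
tool axes in case frame (cols): [[0.78, 0.011, 0.626], [0.002, -1.0, 0.016], [0.626, -0.011, -0.78]] slant 38.7
shift tool for target (118, 48, 240) : [30.4, 0.7, 29.7]
```

View pics/w16.png

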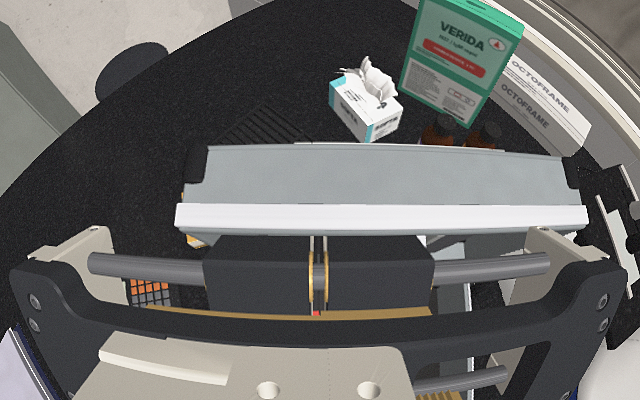

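send_rows:
  targets:
    - [[0,0,0,8,0,7,1],[0,0,0,14,0,13,1],[0,0,0,20,0,18,1],[0,0,0,24,0,22,1],[0,0,0,28,0,27,1]]

```text
time: 11.97
tool_pos: [543.8, 512.9, 240.6]
tcp_rot: [-3.128, -0.679, 0.864]
contact_force: [-0.6, -2.0, 2.6]
grip_width: 0.8
```

```bash
python3 -c "
from h import *
go((122,48,240))
save('wrist','w17')
save('scene','s17',(60,200,150,310),4.5)
"
```

```text
t 11.97 q [0.57, 0.44, 1.54, 0.39, 0.54, 1.0] loc [115.2, 48.3, 240.6] F [-0.6, -2.0, 2.6] grip 0.8
tool axes in case frame (cols): [[0.778, 0.01, 0.628], [0.001, -1.0, 0.015], [0.628, -0.011, -0.778]] slant 38.9
shift tool for target (122, 48, 240) : [4.9, 0.3, 4.7]
```

View pics/w17.png

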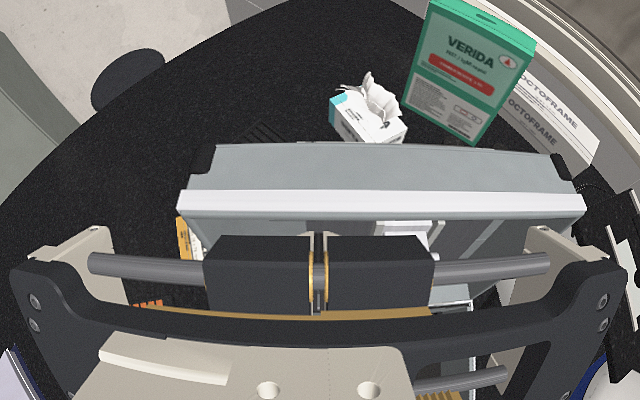

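View pics/s17.png

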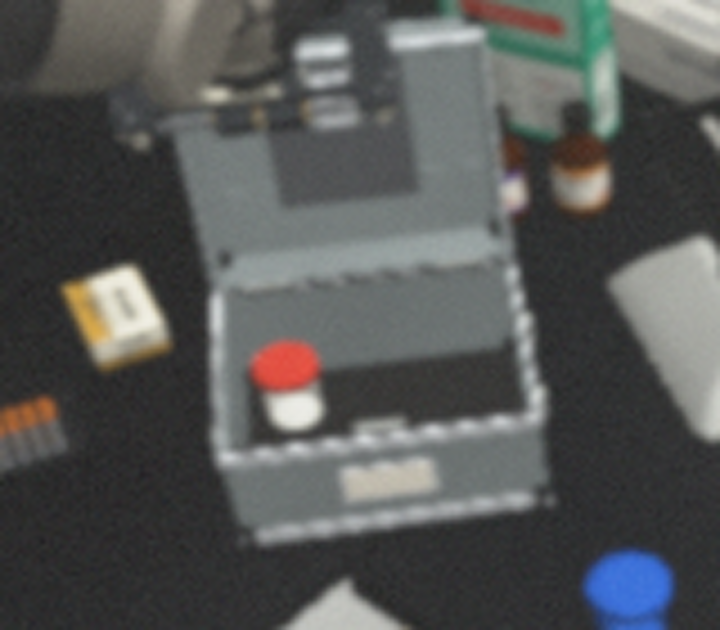

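send_rows:
  targets:
    - [[0,0,0,3,0,3,1],[0,0,0,6,0,6,1],[0,0,0,8,0,8,1],[0,0,0,9,0,10,1]]

```text
time: 12.4
tool_pos: [547.0, 517.0, 238.5]
tcp_rot: [-3.127, -0.666, 0.867]
contact_force: [-54.8, -75.6, 48.7]
grip_width: 0.5
```

send_rows:
  targets:
    - [[0,0,0,-9,0,-9,1],[0,0,0,-14,0,-14,1]]

```text
time: 12.57
tool_pos: [538.8, 506.5, 241.1]
tcp_rot: [-3.127, -0.679, 0.863]
contact_force: [-0.4, 0.7, -0.5]
grip_width: 0.4
```

```bash
python3 -c "
from h import *
st()
save('wrist','w18')
save('scene','s18',(60,200,150,310),4.5)
"
```

```text
t 12.57 q [0.56, 0.42, 1.56, 0.4, 0.54, 0.99] loc [107.1, 48.0, 241.1] F [-0.4, 0.7, -0.5] grip 0.4
tool axes in case frame (cols): [[0.778, 0.01, 0.628], [0.001, -1.0, 0.015], [0.628, -0.011, -0.778]] slant 38.9
```

View pics/s18.png

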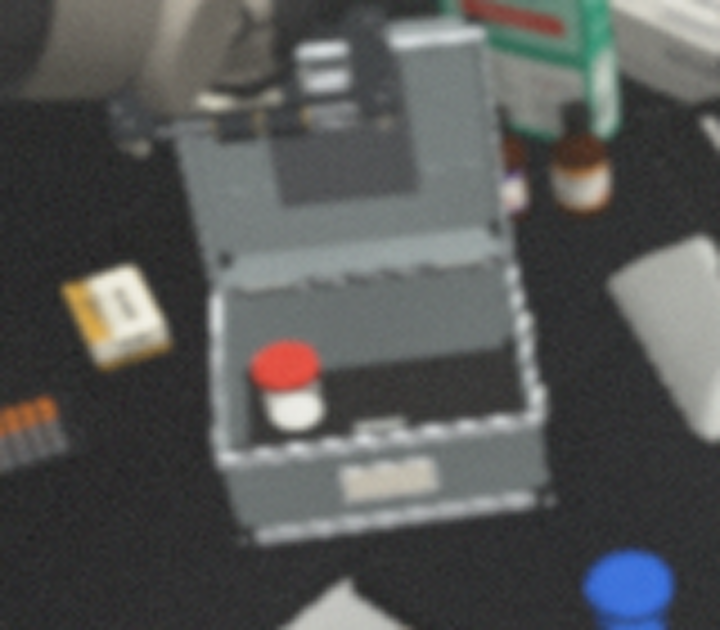

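send_rows:
  targets:
    - [[0,0,0,-11,0,-24,1],[0,-7,0,-22,0,-50,1],[0,-14,0,-34,0,-76,1],[0,-21,0,-45,0,-100,0],[0,-28,0,-56,0,-122,-1]]

```text
time: 13.08
tool_pos: [462.3, 414.3, 302.0]
tcp_rot: [-3.132, -0.201, 0.869]
contact_force: [1.1, 0.8, 0.0]
grip_width: 9.5
```

send_rows:
  targets:
    - [[0,-7,0,0,10,0,-1],[0,-11,0,0,20,0,-1],[0,-11,0,0,20,0,-1]]

```text
time: 13.33
tool_pos: [480.3, 403.0, 298.0]
tcp_rot: [-3.131, -0.009, 0.872]
contact_force: [-0.7, -0.4, -0.7]
grip_width: 29.1
```

```bash
python3 -c "
from h import *
st()
m=camera_model('wrist'); np.save('m2.npy',m['world_to_cam'])
save('wrist','w19')
for l in ['packed_cup_center','case_floor','case_lid_hinge','case']:
  for d in place_of(l,'wrist'): print(l,np.round(d['location'],1),round(d['conf'],2),[loc(onz('wrist',d['location'],z,m)).round(1) for z in (13,41,100)])
capture('top')
for n in ['scene','top']:
  for l in ['packed_cup_center','case_floor','case_lid_hinge','pot_center']:
    for d in place_of(l,n): print(n,l,np.round(d['location'],1),round(d['conf'],2),[loc(onz(n,d['location'],z)).round(1).tolist() for z in (13,41,100)],onz(n,d['location'],24).round(0))
"
```

```text
t 13.33 q [0.57, 0.5, 1.09, 0.01, 1.55, 1.27] loc [-9.5, 25.0, 298.0] F [-0.7, -0.4, -0.7] grip 29.1
tool axes in case frame (cols): [[1.0, 0.01, 0.009], [0.01, -1.0, 0.011], [0.009, -0.011, -1.0]] slant 0.5
packed_cup_center [138.8 288.9] 0.69 [array([32.8, 69.2, 13. ]), array([34.6, 66.3, 41. ]), array([ 38.2,  60.2, 100. ])]
case_floor [162.  335.4] 0.97 [array([-0.2,  2.2, 13. ]), array([ 3.6,  3.5, 41. ]), array([ 11.6,   6.3, 100. ])]
case_lid_hinge [ 91.7 340.4] 0.94 [array([101.1,  -3.3,  13. ]), array([98.5, -1.7, 41. ]), array([ 93. ,   1.9, 100. ])]
case [159.5 335.2] 0.76 [array([ 3.4,  2.6, 13. ]), array([ 7. ,  3.9, 41. ]), array([ 14.5,   6.6, 100. ])]
scene packed_cup_center [221.8 304.2] 0.64 [[-328.6, -184.4, 13.0], [-348.7, -181.2, 41.0], [-391.0, -174.4, 100.0]] [425.  19.  24.]
scene packed_cup_center [149.4 212.1] 0.56 [[51.7, 83.8, 13.0], [21.1, 79.7, 41.0], [-43.3, 70.8, 100.0]] [469. 478.  24.]
scene case_floor [156.9 239.8] 0.93 [[-5.7, -11.1, 13.0], [-34.7, -12.6, 41.0], [-95.8, -16.0, 100.0]] [503. 373.  24.]
scene case_lid_hinge [121.3 229. ] 0.63 [[196.8
[... 609 characters left out ...]
 [[159.1, -11.3, 13.0], [141.2, -9.2, 41.0], [103.6, -4.8, 100.0]] [612. 503.  24.]
top case_lid_hinge [177.9 239.6] 0.54 [[4.6, -5.0, 13.0], [-11.0, -3.0, 41.0], [-43.9, 1.3, 100.0]] [508. 390.  24.]
top pot_center [132.1 220.2] 0.73 [[253.6, -9.0, 13.0], [234.3, -6.9, 41.0], [193.8, -2.5, 100.0]] [672. 575.  24.]
top pot_center [252.2 424.5] 0.68 [[-606.9, -549.0, 13.0], [-613.6, -539.1, 41.0], [-627.7, -518.1, 100.0]] [ 523. -424.   24.]
top pot_center [263.  400.5] 0.56 [[-607.1, -441.7, 13.0], [-613.9, -433.3, 41.0], [-628.0, -415.7, 100.0]] [ 441. -354.   24.]
top pot_center [270.1 422.8] 0.55 [[-668.4, -506.6, 13.0], [-674.2, -497.3, 41.0], [-686.4, -477.6, 100.0]] [ 451. -442.   24.]
```

View pics/w19.png

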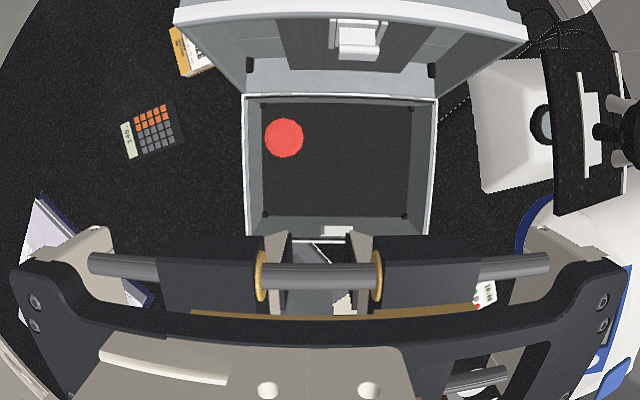

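```bash
cat >> h.py <<'E'
def leg(target,yawaz=None,step=195):
    o=get_obs(); R=toolR(); d=np.array(target)-o["tool_pos"]; n=np.linalg.norm(d); e=d*min(1,step/n)
    print("t",round(o["time"],2),"pos",o["tool_pos"].round(1).tolist(),"left",round(n),"shift",(R.T@e).round(1).tolist(), "grip",round(o["grip_width"],1))
    az=np.arctan2(R[1,1],R[0,1]); 
    if yawaz is not None: print("tool turn z left deg",round(np.degrees(-(((yawaz-az)+np.pi)%(2*np.pi)-np.pi)),1))
    print("tilt z:",R[:,2].round(3).tolist())
E
python3 -c "
from h import *
leg((400,-312,270),-2.36)"
```

```text
t 14.03 pos [477.8, 402.3, 299.9] left 719 shift [-162.0, 108.5, 4.8] grip 85.1
tool turn z left deg 95.2
tilt z: [-0.0, 0.017, -1.0]
```

send_rows:
  targets:
    - [[0,0,5,-32,22,0,-1],[0,0,10,-65,43,0,-1],[0,0,15,-97,65,0,-1],[0,0,20,-130,87,0,-1],[0,0,25,-162,108,0,-1]]

```text
time: 14.45
tool_pos: [455.8, 207.2, 296.4]
tcp_rot: [-3.126, -0.007, 0.432]
contact_force: [1.3, -0.5, 0.4]
grip_width: 91.9
```

```bash
python3 -c "
from h import *
leg((400,-312,270),-2.36)"
```

```text
t 14.45 pos [455.8, 207.2, 296.4] left 523 shift [-100.1, 167.2, 6.6] grip 91.9
tool turn z left deg 70.0
tilt z: [-0.0, 0.017, -1.0]
```

send_rows:
  targets:
    - [[0,0,5,-20,33,0,-1],[0,0,10,-40,67,0,-1],[0,0,15,-60,100,0,-1],[0,0,20,-80,134,2,-1],[0,0,25,-100,167,4,-1]]

```text
time: 14.87
tool_pos: [435.8, 13.6, 289.6]
tcp_rot: [-3.125, -0.0, -0.004]
contact_force: [0.1, 0.3, -0.3]
grip_width: 91.7
```

```bash
python3 -c "
from h import *
leg((400,-312,270),-2.36)"
```

```text
t 14.87 pos [435.8, 13.6, 289.6] left 328 shift [-20.5, 193.7, 8.4] grip 91.7
tool turn z left deg 45.0
tilt z: [0.001, 0.017, -1.0]
```

send_rows:
  targets:
    - [[0,0,6,-4,39,0,-1],[0,0,12,-8,77,2,-1],[0,0,18,-12,116,4,-1],[0,0,24,-16,155,6,-1],[0,0,30,-20,193,8,-1]]

```text
time: 15.28
tool_pos: [415.7, -179.5, 278.2]
tcp_rot: [-3.128, 0.008, -0.529]
contact_force: [1.7, 0.6, 0.3]
grip_width: 91.9
```

```bash
python3 -c "
from h import *
leg((400,-312,270),-2.36)"
```

```text
t 15.28 pos [415.7, -179.5, 278.2] left 134 shift [53.4, 122.4, 6.1] grip 91.9
tool turn z left deg 14.9
tilt z: [0.0, 0.016, -1.0]
```

send_rows:
  targets:
    - [[0,0,4,14,30,1,-1],[0,0,8,27,61,3,-1],[-0.4,0.2,12,40,92,5,-1],[-0.8,0.5,15,53,122,6,-1],[-0.8,0.5,15,53,122,6,-1]]

```text
time: 15.7
tool_pos: [400.1, -314.4, 269.1]
tcp_rot: [3.138, 0.001, -0.792]
contact_force: [-1.0, -0.1, -0.7]
grip_width: 91.9
```

```bash
python3 -c "
from h import *
leg((400,-312,270),-2.36)
m=camera_model('wrist'); save('wrist','w20')
for d in place_of('pot_center','wrist'): print(np.round(d['location'],1),round(d['conf'],2),onz('wrist',d['location'],24,m).round(1), onz('wrist',d['location'],48,m).round(1))
np.save('m3.npy',m['world_to_cam'])
"
```

```text
t 15.7 pos [400.1, -314.4, 269.1] left 3 shift [-1.7, -1.6, -0.9] grip 91.9
tool turn z left deg -0.2
tilt z: [-0.003, -0.002, -1.0]
[126.6 314. ] 0.73 [ 445.1 -353.9   24. ] [ 445.4 -354.6   48. ]
[ 42.5 297.5] 0.72 [ 538.4 -418.5   24. ] [ 533.2 -415.4   48. ]
[ 75.2 359.5] 0.55 [ 451.2 -443.5   24. ] [ 451.2 -438.9   48. ]
```

View pics/w20.png

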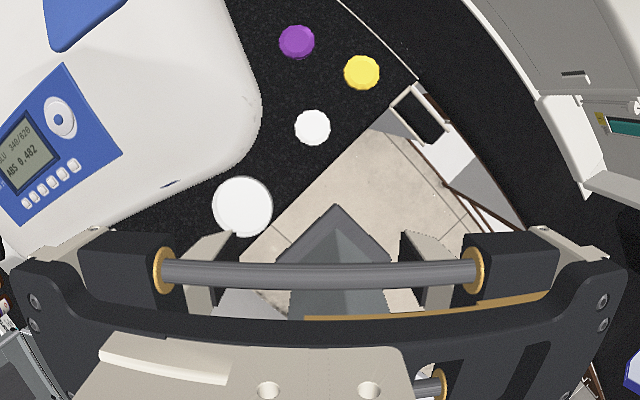

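```bash
python3 -c "
from h import *
print(tri([ray('scene',(180,460)),ray('top',(183,422))]))
print(tri([ray('scene',(111,404)),ray('top',(122,372))]))
m={'K':camera_model('wrist')['K'],'world_to_cam':np.load('m3.npy')}
for rc in [(120,262),(165,245),(126.6,313),(206,242),(80,400)]: print(rc,[onz('wrist',rc,z,m).round(0) for z in (0,48,80,110)])
P=np.array([445,-354,48]); 
for ph in range(0,360,30):
  print(ph, proj('wrist',P+22.5*np.array([np.cos(np.radians(ph)),np.sin(np.radians(ph)),0]),m).round(0),end=' ')
im=cv2.imread('pics/w20.png'); cv2.imwrite('pics/w20c.png',cv2.resize(im[20:180,220:420],None,fx=4,fy=3.75,interpolation=cv2.INTER_CUBIC))
"
```

```text
(array([ 706.15575735, -311.39012824,  198.81821201]), [np.float64(0.5352904843616102), np.float64(0.5352904843616797)])
(array([890.38978692, -32.06994702, 185.22170517]), [np.float64(1.6732038894027987), np.float64(1.6732038894030001)])
(120, 262) [array([ 503., -310.,    0.]), array([ 497., -317.,   48.]), array([ 493., -321.,   80.]), array([ 490., -325.,  110.])]
(165, 245) [array([ 478., -247.,    0.]), array([ 475., -260.,   48.]), array([ 473., -269.,   80.]), array([ 471., -278.,  110.])]
(126.6, 313) [array([ 446., -352.,    0.]), array([ 446., -354.,   48.]), array([ 447., -355.,   80.]), array([ 447., -356.,  110.])]
(206, 242) [array([ 441., -198.,    0.]), array([ 442., -217.,   48.]), array([ 443., -230.,   80.]), array([ 443., -241.,  110.])]
(80, 400) [array([ 408., -486.,    0.]), array([ 413., -472.,   48.]), array([ 416., -463.,   80.]), array([ 419., -455.,  110.])]
0 [114. 301.] 30 [123. 296.] 60 [132. 296.] 90 [140. 301.] 120 [145. 309.] 150 [145. 319.] 180 [140. 327.] 210 [132. 332.] 240 [122. 332.] 270 [114. 327.] 300 [109. 319.] 330 [109. 309.]
```

View pics/w20c.png

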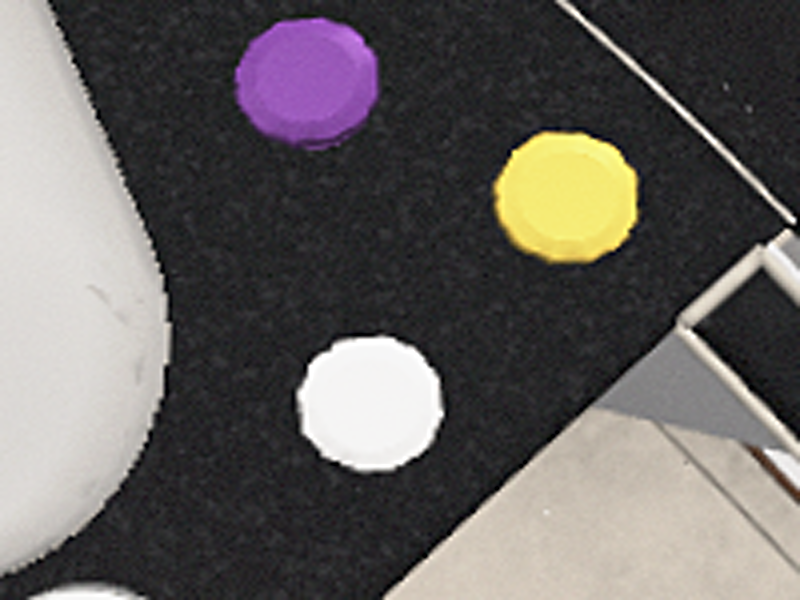

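send_rows:
  targets:
    - [[0,0,-7,12,0,10,-1],[0,0,-14,24,-1,20,-1],[0,0,-21,36,-2,30,-1],[0,0,-28,48,-3,40,-1],[0,0,-35,60,-4,50,-1]]

```text
time: 16.22
tool_pos: [447.2, -347.8, 219.7]
tcp_rot: [-3.141, 0.002, -0.166]
contact_force: [0.2, -0.9, -0.2]
grip_width: 91.5
```

send_rows:
  targets:
    - [[0,0,-7,0,0,10,-1],[0,0,-14,0,0,20,-1],[0,0,-21,0,0,30,-1],[0,0,-28,0,0,40,-1],[0,0,-35,0,0,50,-1]]

```text
time: 16.63
tool_pos: [446.7, -347.5, 169.7]
tcp_rot: [-3.14, 0.001, 0.445]
contact_force: [-0.6, 0.4, -0.0]
grip_width: 92.0
```

send_rows:
  targets:
    - [[0,0,-7,0,0,0,-1],[0,0,-14,0,0,0,-1],[0,0,-20,0,0,0,-1],[0,0,-20,0,0,0,-1]]

```text
time: 16.97
tool_pos: [446.7, -347.6, 170.1]
tcp_rot: [-3.14, 0.001, 0.791]
contact_force: [-0.4, -0.3, -0.3]
grip_width: 92.0
```

```bash
python3 -c "
from h import *
leg((445,-354,150),-.79)
m=camera_model('wrist'); save('wrist','w21')
for d in place_of('pot_center','wrist'): print(np.round(d['location'],1),round(d['conf'],2),onz('wrist',d['location'],24,m).round(1), onz('wrist',d['location'],48,m).round(1))
m0={'K':m['K'],'world_to_cam':np.load('m3.npy')}
for d in place_of('pot_center','wrist')[:2]: print(tri([ray('wrist',d['location'],m),ray('wrist',(126.6,314),m0)]))
"
```

```text
t 16.97 pos [446.7, -347.6, 170.1] left 21 shift [-5.7, 3.4, 20.1] grip 92.0
tool turn z left deg 0.6
tilt z: [-0.002, 0.001, -1.0]
[246.3 384. ] 0.74 [ 452.6 -444.2   24. ] [ 456.2 -432.6   48. ]
[188.4 323.3] 0.68 [ 450.7 -351.9   24. ] [ 454.4 -347.6   48. ]
[173.5 422.5] 0.62 [ 535.2 -412.5   24. ] [ 532.2 -403.4   48. ]
(array([ 462.00131903, -362.33937788,  186.11746631]), [np.float64(15.026908665557832), np.float64(15.026908665557874)])
(array([ 446.24938589, -354.34450211,    4.82291775]), [np.float64(1.7593325367158605), np.float64(1.7593325367159462)])
```

View pics/w21.png

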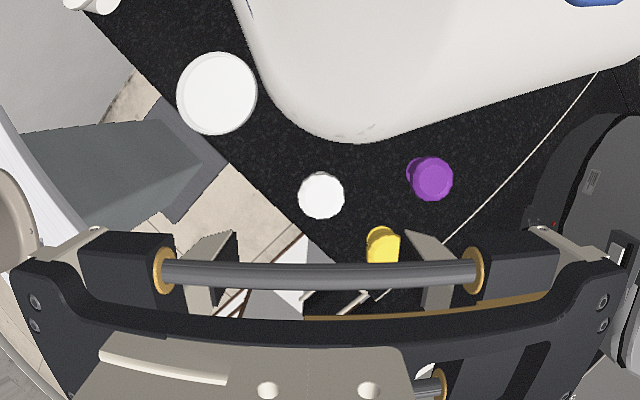

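```bash
python3 -c "
from h import *
m=camera_model('wrist');m0={'K':m['K'],'world_to_cam':np.load('m3.npy')}
im=cv2.imread('pics/w21.png')
def cap(f,r0,r1,c0,c1):
  g=cv2.imread(f)[r0:r1,c0:c1].min(2); n,l,s,c=cv2.connectedComponentsWithStats((g>150).astype('uint8')); i=1+s[1:,4].argmax(); print(f,s[i],c[i]+[c0,r0]); return (c[i][1]+r0,c[i][0]+c0)
a=cap('pics/w21.png',160,225,290,355); b=cap('pics/w20.png',100,155,285,340)
print(onz('wrist',a,48,m),onz('wrist',b,48,m0)); print(tri([ray('wrist',a,m),ray('wrist',b,m0)]))
leg((447,-353,150),-.79)
"
```

```text
pics/w21.png [   8   13   47   46 1653] [320.79733817 196.23411978]
pics/w20.png [   9   10   37   36 1008] [312.20039683 127.05952381]
[ 447.27150884 -352.05768549   48.        ] [ 446.58855618 -352.6688389    48.        ]
(array([ 446.62297136, -352.61494968,   44.80415767]), [np.float64(0.08955088924412413), np.float64(0.08955088924402382)])
t 17.12 pos [446.5, -348.3, 170.1] left 21 shift [-2.9, 3.7, 20.1] grip 92.0
tool turn z left deg 0.1
tilt z: [-0.002, 0.0, -1.0]
```

send_rows:
  targets:
    - [[0,0,0,-1,1,25,-1],[0,0,0,-2,3,50,-1],[0,0,0,-3,3,75,-1],[0,0,0,-3,3,95,-1],[0,0,0,-3,3,110,-1]]

```text
time: 17.53
tool_pos: [445.4, -352.4, 58.0]
tcp_rot: [-3.138, 0.001, 0.783]
contact_force: [-0.1, -0.5, 0.6]
grip_width: 92.0
```

```bash
python3 -c "
from h import *
leg((447,-352.4,22),-.79)
save('wrist','w22')
"
```

```text
t 17.53 pos [445.4, -352.4, 58.0] left 36 shift [1.2, 1.3, 35.9] grip 92.0
tool turn z left deg 0.1
tilt z: [-0.004, 0.002, -1.0]
```

View pics/w22.png

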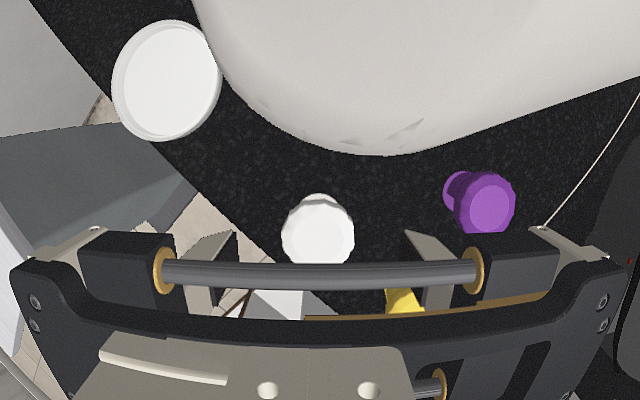

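send_rows:
  targets:
    - [[0,0,0,1,1,12,-1],[0,0,0,1,1,24,-1],[0,0,0,1,1,33,-1],[0,0,0,1,1,36,-1],[0,0,0,1,1,36,0.2]]

```text
time: 18.0
tool_pos: [447.1, -353.1, 23.4]
tcp_rot: [-3.139, 0.001, 0.785]
contact_force: [0.8, -0.9, -0.8]
grip_width: 88.5
```

send_rows:
  targets:
    - [[0,0,0,0,0,0,0.3],[0,0,0,0,0,0,0.4],[0,0,0,0,0,0,0.6],[0,0,0,0,0,0,1],[0,0,0,0,0,0,1]]

```text
time: 18.42
tool_pos: [447.3, -353.5, 24.1]
tcp_rot: [-3.14, 0.001, 0.785]
contact_force: [0.9, -0.1, 1.6]
grip_width: 56.3
```

```bash
python3 -c "
from h import *
leg((447,-352.4,122),-.79)
save('wrist','w23'); print(get_obs()['contact_force'])
"
```

```text
t 18.42 pos [447.3, -353.5, 24.1] left 98 shift [0.4, -1.1, -97.9] grip 56.3
tool turn z left deg 0.2
tilt z: [-0.002, -0.0, -1.0]
[-0.26060427 -0.7710631   0.04376257]
```

View pics/w23.png

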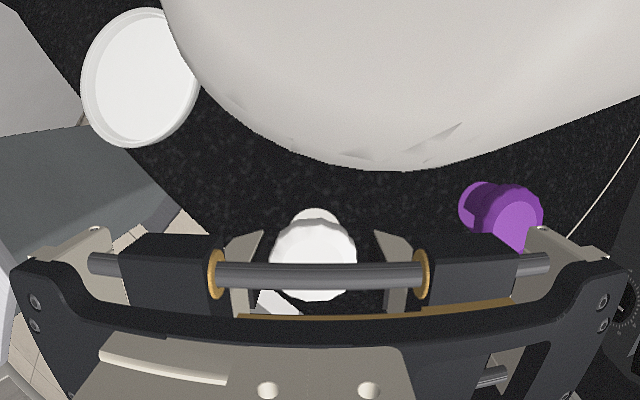

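send_rows:
  targets:
    - [[0,0,0,0,0,3,0.2],[0,0,0,0,0,3,0.6],[0,0,0,0,0,3,1],[0,0,0,0,0,3,1],[0,0,0,0,0,3,1]]

```text
time: 18.88
tool_pos: [447.4, -353.5, 20.8]
tcp_rot: [-3.14, 0.001, 0.785]
contact_force: [1.2, -0.6, 1.7]
grip_width: 44.2
```

send_rows:
  targets:
    - [[0,0,0,0,0,0,1],[0,0,0,0,0,0,1]]

```text
time: 19.05
tool_pos: [447.4, -353.5, 20.8]
tcp_rot: [-3.14, 0.001, 0.785]
contact_force: [0.3, -1.4, 2.4]
grip_width: 43.7
```

send_rows:
  targets:
    - [[0,0,0,0,0,-10,1],[0,0,0,0,0,-35,1],[0,0,0,0,0,-70,1],[0,0,0,0,0,-105,1],[0,0,0,0,0,-140,1]]

```text
time: 19.47
tool_pos: [446.9, -352.7, 162.4]
tcp_rot: [-3.138, 0.001, 0.785]
contact_force: [1.3, -1.0, -0.8]
grip_width: 44.0
```

```bash
python3 -c "
from h import *
t=wor((-10,-8,240)); print(t)
leg(t,-.709)
save('wrist','w24')
"
```

```text
[505.06396258 381.20117695 240.        ]
t 19.47 pos [446.9, -352.7, 162.4] left 740 shift [147.5, -126.0, -20.2] grip 44.0
tool turn z left deg -4.4
tilt z: [-0.004, 0.002, -1.0]
```

View pics/w24.png

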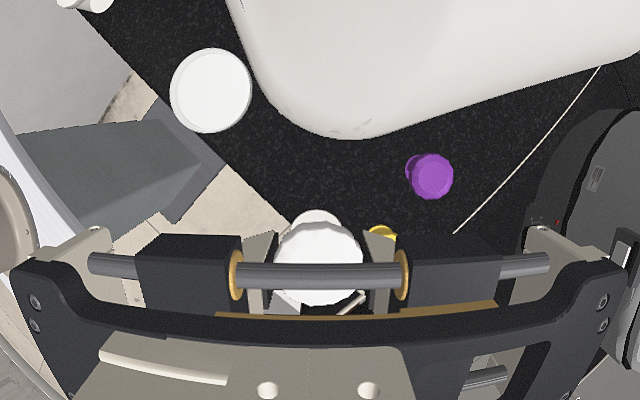

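send_rows:
  targets:
    - [[0,0,0,0,0,-40,1],[0,0,0,0,0,-80,1],[0,0,0,5,-5,-115,1],[0,0,0,25,-25,-130,1],[0,0,0,50,-50,-130,1]]

```text
time: 19.93
tool_pos: [448.5, -284.2, 295.0]
tcp_rot: [3.136, 0.001, 0.783]
contact_force: [0.9, 0.8, -0.6]
grip_width: 43.9
```

```bash
python3 -c "
from h import *
leg(wor((-10,-8,290)),-.709)
"
```

```text
t 19.93 pos [448.5, -284.2, 295.0] left 668 shift [148.7, -126.1, 0.6] grip 43.9
tool turn z left deg -4.5
tilt z: [0.003, -0.005, -1.0]
```

send_rows:
  targets:
    - [[0,0,0,30,-25,0,1],[0,0,0,59,-50,0,1],[0,0,0,89,-76,0,1],[0,0,0,119,-101,0,1],[0,0,0,149,-126,0,1]]

```text
time: 20.35
tool_pos: [463.3, -86.2, 291.0]
tcp_rot: [-3.139, 0.002, 0.785]
contact_force: [1.3, -0.2, 0.7]
grip_width: 44.0
```

send_rows:
  targets:
    - [[0,0,0,30,-25,0,1],[0,0,0,59,-50,0,1],[0,0,0,89,-76,0,1],[0,0,0,119,-101,0,1],[0,0,0,149,-126,0,1]]

```text
time: 20.77
tool_pos: [479.6, 108.2, 291.1]
tcp_rot: [-3.139, 0.002, 0.785]
contact_force: [2.1, -0.2, -0.9]
grip_width: 43.9
```

send_rows:
  targets:
    - [[0,0,0,30,-25,0,1],[0,0,0,59,-50,0,1],[0,0,0,89,-76,0,1],[0,0,-2,119,-101,0,1],[0,0,-4,145,-123,0,1]]

```text
time: 21.18
tool_pos: [495.1, 298.1, 290.9]
tcp_rot: [-3.139, 0.002, 0.857]
contact_force: [-0.4, 0.5, 0.2]
grip_width: 44.1
```

```bash
python3 -c "
from h import *
leg(wor((-10,-8,290)),-.709)
st()
"
```

```text
t 21.18 pos [495.1, 298.1, 290.9] left 84 shift [69.4, -46.9, 0.9] grip 44.1
tool turn z left deg -0.2
tilt z: [-0.003, 0.0, -1.0]
t 21.18 q [0.41, 0.41, 1.25, 0.0, 1.49, 1.12] loc [-79.6, -54.6, 290.9] F [-0.4, 0.5, 0.2] grip 44.1
tool axes in case frame (cols): [[1.0, -0.005, -0.002], [-0.005, -1.0, 0.003], [-0.002, -0.003, -1.0]] slant -0.1
```

```bash
python3 -c "
from h import *
m=camera_model('wrist'); save('wrist','w25')
for l,z in [('packed_cup_center',41),('case_floor',13),('case_lid_hinge',100)]:
  for d in place_of(l,'wrist'): print(l,np.round(d['location'],1),round(d['conf'],2),loc(onz('wrist',d['location'],z,m)).round(1))
for l in [(84,109,100),(84,-109,100),(84,109,13),(84,-109,13),(-84,109,100),(-84,-109,100)]: print(l,proj('wrist',wor(l),m).round(0))
"
```

```text
packed_cup_center [ 87.3 226.9] 0.6 [35.3 65.9 41. ]
case_floor [108.  276.6] 0.7 [ 4.8  2.6 13. ]
case_lid_hinge [ 30.3 267.4] 0.82 [ 93.4   1.1 100. ]
(84, 109, 100) [ 48. 179.]
(84, -109, 100) [ 37. 366.]
(84, 109, 13) [ 59. 204.]
(84, -109, 13) [ 52. 357.]
(-84, 109, 100) [185. 185.]
(-84, -109, 100) [183. 365.]
```

View pics/w25.png

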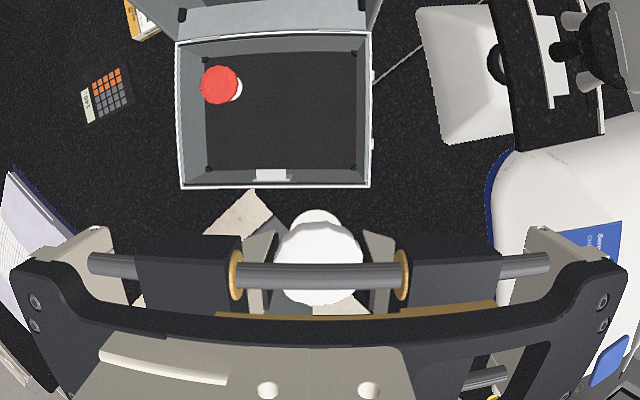

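send_rows:
  targets:
    - [[0,0,0,24,-15,0,1],[0,0,0,47,-31,0,1],[0,0,0,71,-46,10,1],[0,0,0,71,-46,40,1],[0,0,0,71,-46,70,1]]

```text
time: 21.8
tool_pos: [508.4, 379.7, 221.2]
tcp_rot: [-3.141, -0.002, 0.855]
contact_force: [1.0, 0.2, -0.1]
grip_width: 43.9
```

send_rows:
  targets:
    - [[0,0,0,0,0,30,1],[0,0,0,0,0,60,1],[0,0,0,0,0,85,1],[0,0,0,0,0,95,1],[0,0,0,0,0,95,1]]

```text
time: 22.22
tool_pos: [506.6, 377.5, 123.5]
tcp_rot: [-3.138, 0.007, 0.853]
contact_force: [-1.2, -0.4, -0.2]
grip_width: 44.0
```

```bash
python3 -c "
from h import *
go((-8,-8,34))
save('wrist','w26')
save('scene','s26',(60,200,150,310),4.5)
"
```

```text
t 22.22 q [0.52, 0.63, 1.34, 0.0, 1.18, 1.24] loc [-11.9, -11.6, 123.5] F [-1.2, -0.4, -0.2] grip 44.0
tool axes in case frame (cols): [[1.0, -0.009, -0.007], [-0.009, -1.0, 0.004], [-0.007, -0.004, -1.0]] slant -0.4
shift tool for target (-8, -8, 34) : [4.4, -3.3, 89.5]
```

View pics/w26.png

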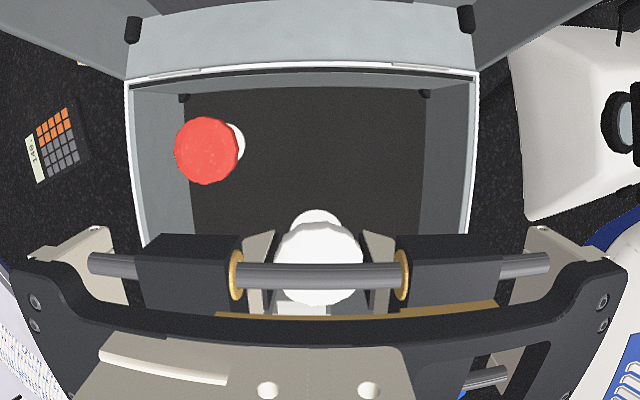

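View pics/s26.png

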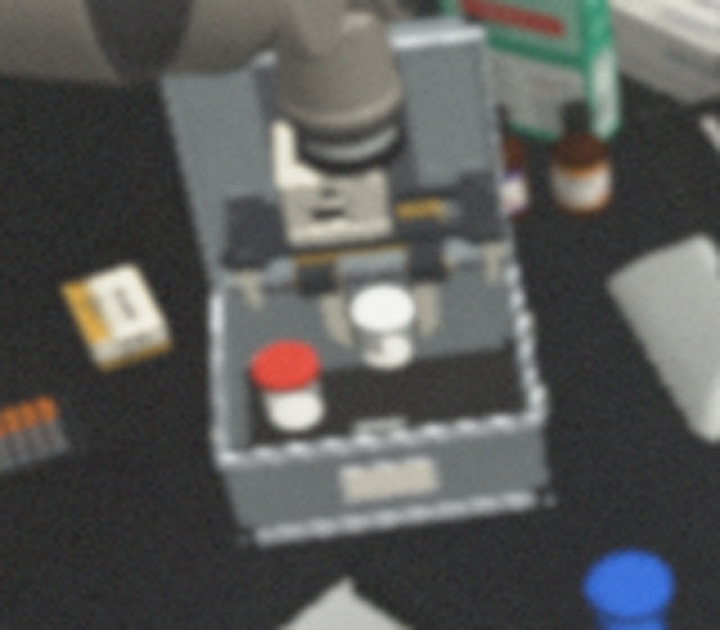

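send_rows:
  targets:
    - [[0,0,0,2,-1,20,1],[0,0,0,4,-3,40,1],[0,0,0,4,-3,60,1],[0,0,0,4,-3,72,1],[0,0,0,4,-3,78,1]]

```text
time: 22.73
tool_pos: [508.0, 384.4, 47.9]
tcp_rot: [-3.14, 0.001, 0.855]
contact_force: [0.4, -0.4, -0.7]
grip_width: 43.9
```

```bash
python3 -c "
from h import *
go((-8,-8,34)); save('wrist','w27')
"
```

```text
t 22.73 q [0.53, 0.72, 1.4, 0.0, 1.02, 1.24] loc [-5.6, -8.1, 47.9] F [0.4, -0.4, -0.7] grip 43.9
tool axes in case frame (cols): [[1.0, -0.007, -0.001], [-0.007, -1.0, 0.002], [-0.001, -0.002, -1.0]] slant -0.1
shift tool for target (-8, -8, 34) : [-2.3, -0.1, 13.9]
```

View pics/w27.png

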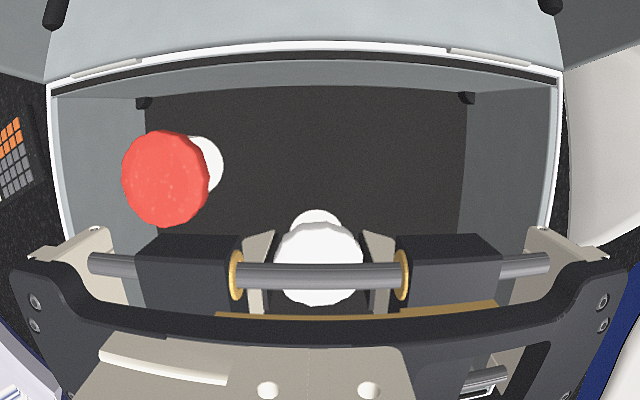

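send_rows:
  targets:
    - [[0,0,0,0,0,4,1],[0,0,0,0,0,7,1],[0,0,0,0,0,10,1],[0,0,0,0,0,12,1],[0,0,0,0,0,12,1]]

```text
time: 23.2
tool_pos: [507.7, 384.5, 35.8]
tcp_rot: [-3.14, 0.001, 0.855]
contact_force: [-0.1, -0.6, -1.7]
grip_width: 44.0
```

send_rows:
  targets:
    - [[0,0,0,0,0,0.5,1],[0,0,0,0,0,1,1],[0,0,0,0,0,1,1]]

```text
time: 23.45
tool_pos: [507.7, 384.6, 34.9]
tcp_rot: [-3.14, 0.001, 0.855]
contact_force: [-0.3, 0.3, -0.3]
grip_width: 44.0
```

send_rows:
  targets:
    - [[0,0,0,0,0,0.5,1],[0,0,0,0,0,1,1],[0,0,0,0,0,1,1]]

```text
time: 23.7
tool_pos: [507.8, 384.6, 33.9]
tcp_rot: [-3.14, 0.001, 0.855]
contact_force: [0.4, 0.6, -0.3]
grip_width: 44.0
```

send_rows:
  targets:
    - [[0,0,0,0,0,0.3,1],[0,0,0,0,0,0.5,1],[0,0,0,0,0,0.5,1]]

```text
time: 23.95
tool_pos: [507.9, 384.7, 33.8]
tcp_rot: [-3.14, 0.001, 0.855]
contact_force: [-0.6, 0.6, 3.7]
grip_width: 43.8
```

send_rows:
  targets:
    - [[0,0,0,0,0,0,0],[0,0,0,0,0,0,-0.1],[0,0,0,0,0,0,-0.2],[0,0,0,0,0,0,-0.3],[0,0,0,0,0,0,-0.35]]

```text
time: 24.37
tool_pos: [507.6, 384.5, 33.1]
tcp_rot: [-3.139, 0.002, 0.855]
contact_force: [-0.0, 0.3, 0.1]
grip_width: 60.7
```

send_rows:
  targets:
    - [[0,0,0,0,0,0,-0.35],[0,0,0,0,0,0,-0.35]]

```text
time: 24.53
tool_pos: [507.7, 384.5, 33.2]
tcp_rot: [-3.14, 0.001, 0.855]
contact_force: [0.7, -0.1, -0.9]
grip_width: 62.0
```

Released; rising straight up slowly, then away to the front.

send_rows:
  targets:
    - [[0,0,0,0,0,-5,-0.35],[0,0,0,0,0,-15,-0.35],[0,0,0,0,0,-30,-0.35],[0,0,0,0,0,-50,-0.35],[0,0,0,0,0,-75,-0.35]]

```text
time: 24.95
tool_pos: [507.3, 384.2, 108.9]
tcp_rot: [-3.139, 0.003, 0.855]
contact_force: [-0.3, -0.6, 0.8]
grip_width: 62.2
```

send_rows:
  targets:
    - [[0,0,0,0,0,-35,-0.35],[0,0,0,0,0,-70,-0.35],[0,0,0,-10,0,-105,-0.35],[0,0,0,-40,0,-140,-0.35],[0,0,0,-80,0,-160,-0.35]]

```text
time: 25.37
tool_pos: [460.9, 329.6, 269.2]
tcp_rot: [3.141, -0.005, 0.856]
contact_force: [0.6, -0.9, 0.1]
grip_width: 62.0
```

send_rows:
  targets:
    - [[0,0,0,-20,20,0,-0.35],[0,0,0,-20,40,0,-0.35],[0,0,0,-20,40,0,-0.35]]

```text
time: 25.62
tool_pos: [478.4, 285.1, 267.2]
tcp_rot: [3.141, -0.002, 0.852]
contact_force: [0.9, 0.2, 0.4]
grip_width: 62.0
```

```bash
python3 -c "
from h import *
st()
m=camera_model('wrist'); save('wrist','w28'); save('scene','s28',(60,330,150,500),2)
for l,z in [('packed_cup_center',41),('pot_center',37),('case_lid_hinge',100)]:
  for d in place_of(l,'wrist'): print(l,np.round(d['location'],1),round(d['conf'],2),loc(onz('wrist',d['location'],z,m)).round(1))
"
```

```text
t 25.62 q [0.4, 0.37, 1.36, -0.0, 1.4, 1.12] loc [-100.3, -50.4, 267.2] F [0.9, 0.2, 0.4] grip 62.0
tool axes in case frame (cols): [[1.0, -0.01, 0.002], [-0.01, -1.0, -0.001], [0.002, 0.001, -1.0]] slant 0.1
packed_cup_center [ 69.6 222.7] 0.77 [36.9 67.  41. ]
pot_center [ 97.3 283.5] 0.67 [-3.1 -9.7 37. ]
case_lid_hinge [  7.2 263.1] 0.84 [ 94.3   4.9 100. ]
```

View pics/w28.png

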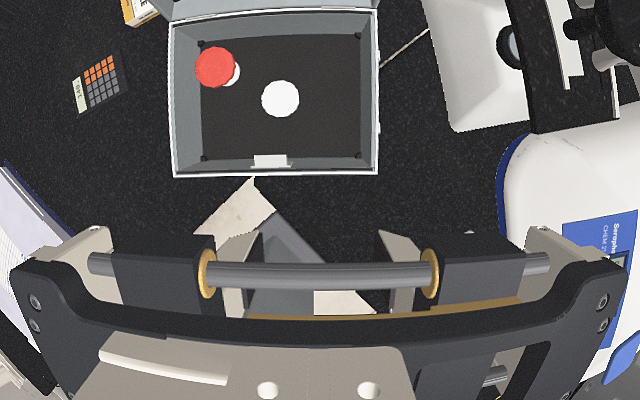

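View pics/s28.png

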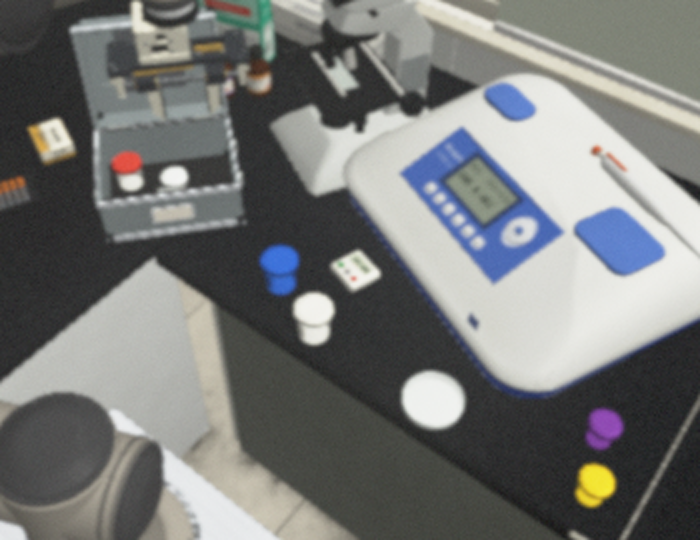

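```bash
python3 -c "
from plant import *
print(get_obs()['dq'].round(3),get_obs()['time']); print(close_job())"
```

```text
[ 0.004  0.008  0.002 -0.001 -0.002 -0.001] 25.8667
the job is handed in; nothing more can be done
None
```

The job is done and handed in at 25.9 s. I hooked and raised the paddle, swung the lid to about 0.95 rad by it, and pushed the lid from below to its stop. I then packed the white pot in the case beside the red-capped cup.

**Last pictures:** the lid stands wide open. The pot looks upright on the case floor at about (-3, -10) mm from the case's middle. The packed cup reads (37, 67) mm against (35, 66) before, which is within the measuring error. The blue and white bench cups and the purple and yellow pots look undisturbed, though I did not re-measure them. At hand-in the gripper was clear of everything and the force read about zero.

**Checks that stood out:**
- **Lid stop:** meeting it, the finger contact force rose briefly to about 105 N, under the 120 N wrist limit. I backed off at once. It is higher than I intended, and no readings were taken within that move, so a higher peak cannot be ruled out. The force was on the fingers as far as I can tell, so I believe the 40 N limit on the gripper's body was not involved.
- **Pot position:** the first network estimates of the pot's height disagreed (76 mm and 5 mm). Measuring the cap from two wrist views gave its top at about 45 mm, against the stated 48 mm, and I used that position for the grasp.

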